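Lock the rare set into the stall's display case

ROBOT

A 6-joint arm with a two-finger parallel gripper is mounted at the origin on the work surface. World frame = base frame: x ahead of the robot, y to its left, z up, the work surface at z = 0. Lengths are in m, angles in rad, forces in N, time in s.
With the tool pointing down it reaches from about 0.25 to 0.775 m from the base axis. Payload 4 kg.
Tool frame: the origin (TCP) lies between the finger pads; the fingertips stand 25 mm ahead of it and the grasp point (between the pads) lies 6 mm ahead of it (robot.tip_reach is the z of the fingertips in the tool frame, in m); z points along the fingers, y is the line along which they close (so a half turn about z gives the same grasp; the last joint's range is limited). The gripper opens to 94 mm and grips with 3 to 60 N. Pads are 16 mm wide; open, the fingers measure 119 mm over their backs; the gripper's body (75 mm by 177 mm) begins 78 mm behind the grasp point.
Start: joints at [-0.103, 0.087, 1.371, -0, 1.684, -0.103], TCP at [0.55, -0, 0.231] pointing down, gripper open.
Joint ranges: [-3.1, 3.1], [-0.76, 2.03], [0.27, 2.55], [-1.08, 4.22], [0.17, 2.65], [-2.57, 2.57]. Speed limits (rad/s): [2.79, 2.79, 3.14, 3.14, 3.14, 3.14].

INTERFACE

Orientations are given as [roll, pitch, yaw] about the fixed x, y, z axes, in that order (R = Rz(yaw) Ry(pitch) Rx(roll)).
In Python, from bench import robot gives the robot as it stands. The module is installed in compiled form; this text tells all that it offers.
- The arm moves only by the shell command python3 -m handwheel 'ROWS'. ROWS is JSON, a list of rows, each a list of 3 entries, a list of its own where there are three numbers: the turn, a rotation vector about the world's x, y, z in units of 90 degrees (1.0 is 90 degrees), then the shift along the world's x, y, z in units of 0.05 m (1.0 is 0.05 m), then the closure, from 0 (fully open) to 1 (shut). A call has 1 to 5 rows; each row shifts and turns the commanded pose from where the row before left it; what a row does not reach is not made up. A row lasts 1/10 s, in which the tool goes at most 50 mm and 8.59 degrees, less where a joint would pass 70% of its speed; a pose out of reach is approached as far as the arm can. A call with a number of a shift or a turn outside -1 to 1 is refused whole. A call with a gripper value outside its range is refused whole. The fingers move at their own pace and stop on an object; the grip force is fixed at half the most. Time passes only in rows, so rows that do not move let the fingers close. It gives the time, the measured TCP pose, the force, the opening and the grip force at its end, in the units of the state.
- robot.get_obs(): the state, without advancing time (a new reading comes with each control period).
- robot.snapshot(name): name is "scene" or "side" or "wrist"; returns (picture, depth): 480x640x3 uint8, red, green, blue; 480x640 float32, m along the optical axis (not along the pixel's ray), 0 where there is no reading.
- robot.calibration(name): a dict with "mtx" (3x3 intrinsics, pixels), "extrinsics" (4x4, takes a point from camera to world coordinates); the wrist camera has in their place "hand_eye" (4x4, takes a point from camera to tool coordinates, whose origin is the TCP and whose axes are the flange's). Camera axes: x right, y down, z forward; pixel columns grow to the right and rows downward; lengths in m; the calibration is good to about 2 mm. A picture is of the moment at which its call begins: read the wrist's pose just before it. calibration takes no time and is no camera call.
- robot.close_job(): hands the job in; it is judged then, once.
Trained networks look in the newest picture that a camera, given by its name, has taken for a name from the list of things; names that differ only in an ending like _2 or _b are one class to them, and where a whole thing is asked for, a point or a joint stands for the part that bears it (a point fixed in the world has none). Each returns a list of dicts, best first, with "p" (0 to 1); they miss things now and then, are a little off and sometimes report something else, mostly with a low value. They report only what shows in the picture. A call takes as long as a camera call. They do not tell look-alikes from the thing itself.
- robot.boxes_of(query, camera): "bbox" ([left, top, right, bottom] in pixels, round what is visible of it).
The state is a dict: "time": time; "joint_positions": joint angles; "qvel": joint speeds; "joint_torque": joint torques, N m; "tool_pos": TCP position; "ee_rot": TCP orientation; "wrist_force": force on the tool from outside, world axes, zero at the start; "wrist_torque": the same for the moment, N m; "width": finger opening in m; "finger_force": force on a finger pad.
Only numpy, scipy, OpenCV 4.12 (cv2) and the standard library are available. Lean on these libraries where they do the work, as an engineer would, in place of code of your own. Each camera call takes 0.05 s, during which the arm holds its last target. There are 200 camera calls.

TASK

Stand the volumes of the little set that are out on the stall in the display case, spine up and right down, each in its own pocket: volume one (one band on the spine) in the leftmost pocket as you see it from the robot, and so on to volume four in the rightmost, leaving the pockets of missing volumes empty. Then shut the lid fully and lock it: set the T-key on the lock, turn it under light pressure until the blade drops fully home, turn it clockwise to the stop, draw it out and stand it back in its wooden block. Leave everything else on the table where it is.

Things in the scene. Friction and masses are not known exactly. Their poses are not given: they have to be found in the camera images.
- case: Wooden display case, fixed: open box 264 mm wide (y), 168 deep (x -87 to 81), 72 high, walls 12, front 18. Origin: table level under the pockets' centre; front with lock faces -x (the robot), hinged lid on the far side. Grey spacers 24 thick, ending 4 below the rim, part four pockets 66 apart, each 42 wide (y), 138 long (x), floor 8 above the table. One to four brass studs on the front rim number them from left (+y). Books rise 32 above the rim
- pocket1 (a point): Centre of the floor of pocket 1 of the case (8 mm above the table); axes as the case
- pocket2 (a point): Centre of the floor of pocket 2 of the case (8 mm above the table); axes as the case
- pocket3 (a point): Centre of the floor of pocket 3 of the case (8 mm above the table); axes as the case
- pocket4 (a point): Centre of the floor of pocket 4 of the case (8 mm above the table); axes as the case
- vol1: Volume one of the set: small dark red hardback with one gilt band across the spine, standing on its long edge with the spine up: 130 mm long (x), 34 mm thick (y), 96 mm high (z), 0.2 to 0.45 kg. Origin: centre of its underside. It is the same either way round. May be absent.
- vol2: Volume two of the set: small dark green hardback with two gilt bands across the spine, standing on its long edge with the spine up: 130 mm long (x), 34 mm thick (y), 96 mm high (z), 0.2 to 0.45 kg. Origin: centre of its underside. It is the same either way round. May be absent.
- vol3: Volume three of the set: small dark blue hardback with three gilt bands across the spine, standing on its long edge with the spine up: 130 mm long (x), 34 mm thick (y), 96 mm high (z), 0.2 to 0.45 kg. Origin: centre of its underside. It is the same either way round. May be absent.
- vol4: Volume four of the set: small ochre yellow hardback with four pale bands across the spine, standing on its long edge with the spine up: 130 mm long (x), 34 mm thick (y), 96 mm high (z), 0.2 to 0.45 kg. Origin: centre of its underside. It is the same either way round. May be absent.
- lid (a joint): Lid hinge, rad: 0 shut, grows as it opens (about 1.6 upright, stop 1.9). Stiff: stays at any angle, takes 2 to 12 N at the front edge. The lid is a wooden frame 45 mm deep with a clear top; shut, its top lies 117 mm above the table. It clears the books only if they stand fully down
- lid_hinge (a point): Middle of the lid's hinge line, on the case's far rim, 72 mm above the table; turns with the lid. Lid frame: -x runs from the hinge to the lid's front edge 168 mm away, y along the hinge, z out through the clear top (up when shut)
- lock_mouth (a point): Centre of the keyway, at the top face of the brass barrel; frame as lid_hinge (does not turn with the barrel), 192 mm from the hinge line (-x), 47 mm above it (z). The housing, a dark steel block on the middle of the lid's front edge, is 52 mm wide (y), 48 deep (x, 168 to 216 from the hinge), 45 high (z 0 to 45); shut, it stands on a keeper. It also serves as the lid's handle
- barrel (a joint): Turn of the brass lock barrel, rad: 0 unlocked stop, pi/2 locked stop, growing clockwise seen from above the shut lid; starts a little off 0. Friction (0.2 N m) holds it where it is left. Its straight slot, 26 x 10 mm, takes the key's blade 22 mm deep; at 0 the slot lies along the lid's x axis, and it turns with the barrel
- key: T-handled key, 120 mm long, 0.15 kg: red cross bar 66 x 14 x 20 mm on top (100 to 120 above the tip), round shank 20 across with a collar 44 across (55 to 60 above the tip), flat blade 20 x 5, 22 long, its last 6 narrowed to 14 x 3.5. Blade and bar lie along the key's x (same either way round). Origin: tip; z up the shank. Blade home: shank rests on barrel. Can be drawn out at any barrel angle
- key_block: Loose key stand, 1 kg: 70 mm cube of pale wood on a darker foot 110 x 110 x 12 mm, with one round hole 32 mm wide and 60 mm deep from the top, where the key stands upright, its collar resting on the block's top. Origin: centre of its underside
- key_seat (a point): Point on the axis of the key block's hole, 15 mm above the table: where the tip of the parked key hangs
- mug: Bystander: white mug, 90 mm tall, 76 mm across. Origin: centre of its underside
- stone: Bystander: grey flat pebble paperweight, 80 mm across, 40 mm high. Origin: centre of its underside
- paperbacks: Bystander: two paperbacks lying flat, one on the other, 180 x 110 x 46 mm. Origin: centre of its underside
- glasses_case: Bystander: dark brown spectacles case, 155 x 60 x 38 mm. Origin: centre of its underside
- cash_tin: Bystander: grey cash tin with a wire carrying handle, 210 x 150 x 92 mm. Origin: centre of its underside
- pencil_pot: Bystander: empty terracotta pot, 95 mm tall, 76 mm across. Origin: centre of its underside
- postcards: Bystander: squared-up pack of postcards, 148 x 105 x 30 mm. Origin: centre of its underside
Not all that is in view belongs to the job. What is shaped like the key_block but turquoise is not meant.

How it is judged:
On the way, in this order (a step that is already met when the one before it is completed fails the run):
1. every volume of the set stands in its own pocket (distance between vol1 and pocket1 below 0.012 m and angle between each of vol1, vol2, vol3, vol4's own z axis and vertical below 0.15 rad and distance between vol2 and pocket2 below 0.012 m and distance between vol3 and pocket3 below 0.012 m and distance between vol4 and pocket4 below 0.012 m), for 0.2 s.
2. the lid is shut over them (all of step 1 and value of joint lid below 0.05 rad), for 0.2 s.
3. the key is fully home in the lock, not yet locked (z of key in the frame of lock_mouth below -0.017 m and horizontal distance between key and lock_mouth below 0.006 m and value of joint lid below 0.05 rad and value of joint barrel below 1 rad), for 0.2 s.
4. the key has turned the barrel to its locked stop (z of key in the frame of lock_mouth below -0.017 m and horizontal distance between key and lock_mouth below 0.006 m and value of joint lid below 0.05 rad and value of joint barrel above 1.42 rad), for 0.2 s.
At the end, for the whole second after the job is handed in: Each volume stands in its own pocket (underside within 12 mm of the pocket floor's centre, tilt under 0.15 rad), lid shut (under 0.05 rad), barrel locked (over 1.42 rad), key at rest in its block (tip within 12 mm of the hole's bottom, tilt under 0.25 rad) (all of step 2 and value of joint barrel above 1.42 rad and distance between key and key_seat below 0.012 m and angle between key's own z axis and vertical below 0.25 rad and linear speed of key below 0.02 m/s); the robot touches nothing.
It fails at once if a bystander is pushed more than 30 mm (distance of any of mug, stone, paperbacks, glasses_case, cash_tin, pencil_pot, postcards from where it was at the start of the episode above 0.03 m).
Of vol1, vol2, vol3, vol4 only 2 to 4 are there at a start; the rules pass over those that are not, and their reading is None.
At some moment in a run one of key_block may be knocked a few centimetres aside while the robot is not near it.
It also fails if it takes over 210 s, if anything falls off the work surface, if the arm or the gripper's body presses on something with over 40 N, if the wrist force passes 120 N, or if a joint passes its speed limit or range.

## Working session

There is one attempt and no reset: what is moved stays moved. The work goes in short steps, Python scripts to look and compute and a shell command to move; the robot and the scene stay as the last step left them, time stands still between calls to the robot, and variables do not carry over. Pictures are saved under pics/ and viewed, at most 14 in all, crops included, and the job is handed in when it is done.

```bash
mkdir -p pics; ls; cat > h.py <<'E'
import numpy as np, cv2
from bench import robot
from scipy.spatial.transform import Rotation as R
def cam(n):
    c=robot.calibration(n); K=np.array(c['mtx'])
    if 'extrinsics' in c: return K,np.array(c['extrinsics'])
    o=robot.get_obs(); T=np.eye(4); T[:3,:3]=R.from_euler('xyz',o['ee_rot']).as_matrix(); T[:3,3]=o['tool_pos']
    return K,T@np.array(c['hand_eye'])
def snap(n,save=None):
    K,T=cam(n); p,d=robot.snapshot(n)
    if save: cv2.imwrite('pics/'+save+'.png',p[:,:,::-1])
    np.savez('/tmp/'+n+'.npz',p=p,d=d,K=K,T=T)
    return p,d,K,T
def cloud(d,K,T):
    v,u=np.mgrid[:d.shape[0],:d.shape[1]]
    P=np.stack([(u-K[0,2])/K[0,0]*d,(v-K[1,2])/K[1,1]*d,d],-1)
    W=P@T[:3,:3].T+T[:3,3]; W[d<=0]=np.nan
    return W
def proj(X,K,T):
    q=np.linalg.inv(T)@np.append(X,1); q=K@q[:3]; return q[:2]/q[2]
E
python3 - <<'E'
from h import *
print(robot.get_obs())
for n in['scene','side','wrist']:
    p,d,K,T=snap(n,n); print(n,T.round(3).tolist(),K[0,0])
for q in['case','vol1','vol2','vol3','vol4','key','key_block','lid','lock_mouth','mug','stone','paperbacks','glasses_case','cash_tin','pencil_pot','postcards']:
    print(q,[(np.round(b['bbox']).astype(int).tolist(),round(b['p'],2)) for b in robot.boxes_of(q,'scene')[:3]])
E
```

```text
pics
{'time': 0.0, 'joint_positions': array([-1.03135126e-01,  8.79208368e-02,  1.37227214e+00, -5.12344398e-05,
        1.68361118e+00, -1.03132598e-01]), 'qvel': array([ 0.00176473, -0.00124621,  0.00231562, -0.00096247, -0.00179712,
       -0.00078855]), 'joint_torque': array([ 1.28542815e-03, -3.40182602e+01, -3.02423716e+01,  7.18220207e-02,
        3.29729996e-02, -1.13141955e-04]), 'tool_pos': array([5.49487698e-01, 1.24196794e-05, 2.29313736e-01]), 'ee_rot': array([-3.13938766e+00, -1.77023181e-04,  1.57078789e+00]), 'wrist_force': array([-0.25434009,  0.0313624 , -0.18243107]), 'wrist_torque': array([0.00774586, 0.02962204, 0.00910717]), 'finger_force': 0.0, 'width': 0.09403519374781857}
scene [[-0.268, 0.829, -0.492, 1.036], [0.963, 0.236, -0.128, 0.175], [0.01, -0.508, -0.861, 1.032], [0.0, 0.0, 0.0, 1.0]] 465.92995385948143
side [[0.84, 0.406, -0.359, 0.899], [0.542, -0.639, 0.546, -0.562], [-0.007, -0.654, -0.757, 0.971], [0.0, 0.0, 0.0, 1.0]] 468.0577324330096
wrist [[1.0, 0.0, -0.002, 0.549], [-0.0, -0.969, -0.247, 0.07], [-0.002, 0.247, -0.969, 0.384], [0.0, 0.0, 0.0, 1.0]] 382.68108093226414
case [([266, 224, 414, 339], 0.66)]
vol1 [([229, 174, 261, 237], 0.73)]
vol2 [([229, 174, 261, 237], 0.73)]
vol3 [([229, 174, 261, 237], 0.73)]
vol4 [([229, 174, 261, 237], 0.73)]
key [([487, 260, 512, 297], 0.76), ([143, 204, 185, 267], 0.46)]
key_block [([458, 273, 515, 326], 0.87), ([441, 164, 492, 206], 0.73)]
lid [([263, 247, 402, 343], 0.78)]
lock_mouth [([262, 250, 404, 343], 0.74)]
mug [([125, 273, 185, 322], 0.57)]
stone [([432, 225, 463, 254], 0.86)]
paperbacks [([448, 322, 515, 416], 0.62)]
glasses_case [([188, 306, 257, 348], 0.57), ([263, 223, 409, 339], 0.28), ([461, 270, 512, 326], 0.19)]
cash_tin [([328, 342, 436, 436], 0.65), ([435, 225, 462, 251], 0.24)]
pencil_pot [([248, 336, 286, 381], 0.94), ([262, 222, 411, 342], 0.3)]
postcards [([349, 190, 415, 248], 0.55)]
```

View pics/scene.png

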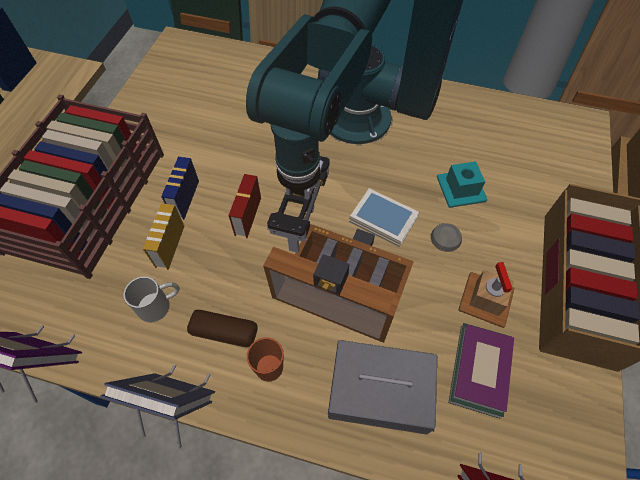

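View pics/side.png

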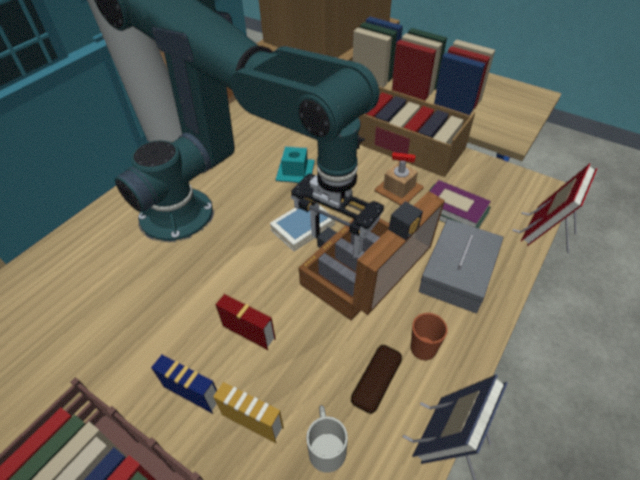

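The scene shows three set volumes on the stall: red vol1 with one band (245,205), blue vol3 with three bands (180,187) and ochre vol4 with four bands (164,236). Green vol2 is absent. The case with its open lid is at (340,280). The key stands in a block at (487,297), and there is a turquoise look-alike at (463,183). Only the pale-wood one with a dark foot, holding the red T key, fits the description.

```bash
cat >> h.py <<'E'
def load(n):
    f=np.load('/tmp/'+n+'.npz'); return f['p'],f['d'],f['K'],f['T']
def rect(pts):
    (c,s,a)=cv2.minAreaRect((pts[:,:2]*1000).astype(np.float32)); 
    if s[0]<s[1]: s=(s[1],s[0]); a+=90
    return np.round(c,1),np.round(s,1),round((a+90)%180-90,1)
def reg(W,box,zlo,zhi):
    l,t,r,b=box; w=W[t:b,l:r].reshape(-1,3); w=w[~np.isnan(w[:,0])]; return w[(w[:,2]>zlo)&(w[:,2]<zhi)]
E
python3 - <<'E'
from h import *
p,d,K,T=load('scene'); W=cloud(d,K,T)
for n,b in dict(v1=[225,170,268,242],v3=[158,150,203,218],v4=[140,200,190,272]).items():
    w=reg(W,b,.085,.11); print(n,len(w),w[:,2].mean().round(4),*rect(w))
b=[455,255,520,330]
for lo,hi in[(.118,.15),(.065,.078),(.077,.1),(.005,.016)]:
    w=reg(W,b,lo,hi); print('key',lo,len(w),w.mean(0).round(4),*rect(w))
w=reg(W,[255,215,420,345],.06,.08); print('rim',len(w),*rect(w))
for n,b in dict(mug=[120,268,190,325],stone=[428,222,466,256],paper=[445,318,518,418],glass=[185,303,260,350],tin=[325,338,440,438],pot=[245,333,288,383],post=[345,186,420,250]).items():
    w=reg(W,b,.02,.12); print(n,w[:,2].max().round(3),*rect(w))
q,dd,K2,T2=load('side'); W2=cloud(dd,K2,T2)
for n,b in dict(v1=[210,290,280,350],v3=[148,350,218,412],v4=[210,378,288,442]).items():
    w=reg(W2,b,.085,.11); print(n,len(w),w[:,2].mean().round(4),*rect(w))
w=reg(W2,[290,190,445,320],.06,.076); print('rim2',len(w),*rect(w))
E
```

```text
v1 678 0.0959 [ 429.5 -193.9] [133.2  36.2] 4.0
v3 883 0.0958 [ 449.9 -371.2] [191.6  40.9] 8.5
v4 792 0.0958 [ 559.6 -353.2] [150.8  37.4] 7.0
key 0.118 271 [0.5018 0.4364 0.1315] [498.8 437.2] [66.6 16.5] 20.8
key 0.065 670 [0.5057 0.4323 0.0712] [498.8 438. ] [73.2 71.2] -7.4
key 0.077 72 [0.5042 0.4335 0.0848] [501.5 429.8] [40.7 29. ] 21.1
key 0.005 881 [0.5171 0.4263 0.0115] [481.4 437.7] [187.2 149.9] 14.4
rim 2444 [605.5  99.1] [358.  264.7] -6.8
mug 0.095 [ 724.7 -284.7] [148.3  83.7] -83.5
stone 0.045 [361.5 319.3] [74.2 73.8] 75.9
paper 0.052 [671.6 439.8] [182.1 109.5] -1.4
glass 0.097 [ 743.4 -121.8] [186.9  78.5] 83.6
tin 0.105 [768.6 237.5] [211.4 165.1] -83.0
pot 0.099 [775.6 -21.2] [117.1  74.7] 34.4
post 0.078 [389.2 140. ] [209.2 150.1] -15.5
v1 890 0.0958 [ 426.6 -192.5] [133.   36.6] 2.8
v3 1172 0.096 [ 433.2 -373. ] [160.3  36.2] 6.8
v4 1319 0.096 [ 554.8 -353. ] [156.1  35.7] 6.7
rim2 2517 [592.9 103.7] [352.4 316.7] 19.7
```

```bash
python3 - <<'E'
from h import *
p=cv2.imread('pics/scene.png'); s=cv2.imread('pics/wrist.png')
a=cv2.resize(p[240:340,440:530],None,fx=4,fy=4,interpolation=cv2.INTER_CUBIC)
b=cv2.resize(s,(533,400))
cv2.imwrite('pics/c1.png',np.hstack([a,b])[:, :800])
E
```

```text
(no output)
```

View pics/c1.png

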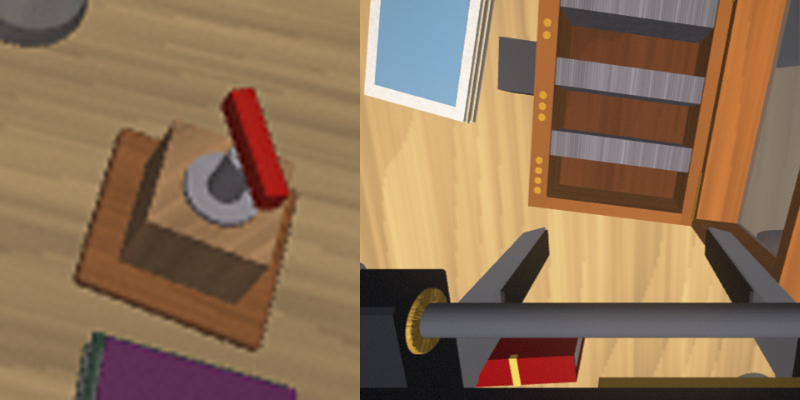

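The left crop confirms the pale block with the red T-key as the one meant. The right crop is the wrist view, showing the case's front rim with studs 2, 3 and 4. I'm moving above volume one with the fingers across its thickness and the camera on the robot side.

```bash
python3 -m handwheel '[[[0,0,0.0945],[-0.22,-0.35,0],0],[[0,0,0.0945],[-0.22,-0.35,0],0],[[0,0,0.0945],[-0.22,-0.35,0],0],[[0,0,0.0945],[-0.22,-0.35,0],0],[[0,0,0.0945],[-0.22,-0.35,0],0]]'
python3 -m handwheel '[[[0,0,0.0945],[-0.22,-0.35,0],0],[[0,0,0.0945],[-0.22,-0.35,0],0],[[0,0,0.0945],[-0.22,-0.35,0],0],[[0,0,0.0945],[-0.22,-0.35,0],0],[[0,0,0.0945],[-0.22,-0.35,0],0]]'
python3 -m handwheel '[[[0,0,0.0945],[-0.22,-0.35,0],0],[[0,0,0],[0,0,0],0],[[0,0,0],[0,0,0],0]]'
cat >> h.py <<'E'
def clusters(W,zlo,zhi,x,y,m=80):
    w=W.reshape(-1,3); w=w[~np.isnan(w[:,0])]; w=w[(w[:,2]>zlo)&(w[:,2]<zhi)&(w[:,0]>x[0])&(w[:,0]<x[1])&(w[:,1]>y[0])&(w[:,1]<y[1])]
    ij=((w[:,:2]-[x[0],y[0]])/.004).astype(int); g=np.zeros(ij.max(0)+2,np.uint8); g[ij[:,0],ij[:,1]]=1
    n,l=cv2.connectedComponents(cv2.morphologyEx(g,cv2.MORPH_CLOSE,np.ones((3,3)))); k=l[ij[:,0],ij[:,1]]
    return [w[k==i] for i in range(1,n) if (k==i).sum()>m]
def st():
    o=robot.get_obs(); print('t',round(o['time'],2),'pos',o['tool_pos'].round(4),'rpy',np.degrees(o['ee_rot']).round(2),'F',o['wrist_force'].round(1),'w',round(o['width'],4),'q',o['joint_positions'].round(2))
E
python3 - <<'E'
from h import *
st()
for n in['scene','side','wrist']:
    p,d,K,T=snap(n,n+'2'); W=cloud(d,K,T)
    print(n)
    for w in clusters(W,.088,.102,(.3,.68),(-.5,-.12)): print(' book',len(w),*rect(w))
    for w in clusters(W,.0695,.0745,(.48,.74),(-.1,.3)): print(' rim',len(w),w[:,2].mean().round(4),*rect(w))
    for w in clusters(W,.065,.069,(.48,.74),(-.1,.3)): print(' spacer',len(w),*rect(w))
E
```

```text
time: 1.45
tool_pos: [0.4945, -0.0881, 0.2306]
ee_rot: [3.141, 0.0, 2.319]
wrist_force: [0.0, 0.2, -0.5]
width: 0.0942
finger_force: 0.0
time: 1.95
tool_pos: [0.4395, -0.1756, 0.2306]
ee_rot: [-3.142, 0.0, 3.061]
wrist_force: [-0.2, -0.1, 0.3]
width: 0.094
finger_force: 0.0
time: 2.25
tool_pos: [0.4291, -0.1925, 0.2306]
ee_rot: [3.141, 0.001, -3.083]
wrist_force: [0.2, 0.3, 0.3]
width: 0.094
finger_force: 0.0
t 2.25 pos [ 0.4291 -0.1925  0.2306] rpy [ 1.7997e+02  3.0000e-02 -1.7664e+02] F [0.2 0.3 0.3] w 0.094 q [-0.54 -0.09  1.55  0.    1.68 -2.17]
scene
 book 640 [ 421.8 -375.7] [132.5  37.7] 6.9
 book 654 [ 428.9 -193.1] [133.2  35.9] 3.5
 book 768 [ 569.  -351.9] [132.1  37.1] 6.8
 rim 102 0.0722 [511.  -16.8] [62.2 12.7] -6.3
 rim 478 0.0718 [518.8 164.4] [154.6  93.4] 82.6
 rim 575 0.0732 [713.4 213.1] [173.6  53.3] 89.7
 spacer 103 [513.6  43.8] [68.1 24.4] -6.3
 spacer 386 [522.7 162.4] [160.2  82.5] 87.4
side
 book 1113 [ 419.1 -374.3] [132.8  36.2] 5.8
 book 842 [ 427.1 -193.1] [131.7  37. ] 3.1
 book 1263 [ 566.5 -351.3] [132.   35.8] 6.5
 rim 240 0.072 [554.4 -20.8] [149.3  15.8] -6.5
 rim 94 0.0706 [534.4  40.5] [106.6  24.4] -8.0
 rim 342 0.0717 [521.3 169.6] [151.5  89.2] 87.3
 rim 319 0.0732 [713.2 212.6] [173.6  58.9] 87.9
 spacer 212 [533.5  41.8] [108.4  28.3] -7.7
 spacer 163 [519.5 123.5] [74.8 63. ] -3.8
 spacer 135 [529.4 190.9] [77.1 58.8] -9.1
wrist
 book 8481 [ 420.1 -376.2] [130.1  36.6] 5.8
 book 7154 [ 427.8 -194.3] [129.9  35. ] 3.7
 book 1615 [ 523.3 -356.1] [45.8 34.2] 12.5
 book 171 [ 624.3 -331. ] [21.   9.3] -27.1
 rim 663 0.0717 [503.2 -16.5] [48.3 13.4] -7.3
 rim 240 0.0721 [620.5 -29.8] [45.2 16.9] -6.9
 spacer 108 [499.4 -21.8] [38.8  2.1] -7.8
 spacer 580 [490.8  45.7] [27.4 21.6] -89.7
```

```bash
python3 -m handwheel '[[[0,0,0],[-0.01,-0.01,-0.7],0.3],[[0,0,0],[-0.01,-0.01,-0.7],0.3],[[0,0,0],[0,0,-0.7],0.3],[[0,0,0],[0,0,-0.7],0.3],[[0,0,0],[0,0,0],0.3]]' | tail -5
python3 -m handwheel '[[[0,0,0],[0,0,0],1],[[0,0,0],[0,0,0],1],[[0,0,0],[0,0,0],1],[[0,0,0],[0,0,0],1],[[0,0,0],[0,0,0],1]]' | tail -5
cat >> h.py <<'E'
from scipy.optimize import least_squares
def rimres(q,P):
    c,s=np.cos(q[2]),np.sin(q[2]); d=P[:,:2]-q[:2]; X=c*d[:,0]+s*d[:,1]; Y=-s*d[:,0]+c*d[:,1]
    # distance to rim strip (0 inside strip)
    def sd(X,Y,x0,x1,y): return np.maximum(np.maximum(x0-X,X-x1),abs(Y)-y)
    o=sd(X,Y,-.087,.081,.132); i=sd(X,Y,-.069,.069,.120)
    return np.maximum(o,0)+np.maximum(-i,0),X,Y,o
def fitcase(P,q0=(.585,.1,-.12),tops=None):
    # P: points near rim height (front, sides) ; outlines: minimise overhang + uncovered
    N=np.array([[x,y] for x in np.arange(-.086,.081,.003) for y in (-.131,-.121,.121,.131)]+[[x,y] for y in np.arange(-.13,.131,.003) for x in (-.086,-.07)])
    from scipy.spatial import cKDTree
    t=cKDTree(P[:,:2])
    def f(q):
        r=rimres(q,P)[0]; c,s=np.cos(q[2]),np.sin(q[2]); M=N@np.array([[c,s],[-s,c]])+q[:2]; u=t.query(M)[0]
        return np.concatenate([np.minimum(r,.01)*np.sqrt(len(N)/len(P)),np.minimum(u,.01)])*1000
    from scipy.optimize import minimize
    b=min((minimize(lambda q:(f(q)**2).sum(),[q0[0]+a,q0[1]+bb,q0[2]],method='Nelder-Mead',options=dict(initial_simplex=None,xatol=1e-4,fatol=1e-2)) for a in(-.012,0,.012) for bb in(-.012,0,.012)),key=lambda m:m.fun)
    return b.x,b.fun
E
python3 - <<'E'
from h import *
st()
A=[]
for n in['scene','side']:
    p,d,K,T=snap(n); W=cloud(d,K,T).reshape(-1,3); w=W[~np.isnan(W[:,0])]
    w=w[(abs(w[:,2]-.072)<.0025)&(w[:,0]>.46)&(w[:,0]<.68)&(w[:,1]>-.08)&(w[:,1]<.27)]; A.append(w)
    print(n,len(w),fitcase(w))
print(fitcase(np.vstack(A)))
E
```

```text
tool_pos: [0.4248, -0.1907, 0.0852]
ee_rot: [3.135, -0.009, -3.079]
wrist_force: [-0.6, 0.1, -0.1]
width: 0.066
finger_force: 0.0
tool_pos: [0.4289, -0.1937, 0.0921]
ee_rot: [-3.141, 0.003, -3.08]
wrist_force: [-0.4, 1.6, 4.2]
width: 0.0339
finger_force: 29.9
t 3.4 pos [ 0.4289 -0.1937  0.0921] rpy [-1.7995e+02  1.4000e-01 -1.7645e+02] F [-0.4  1.6  4.2] w 0.0339 q [-0.55 -0.02  1.76  0.    1.4  -2.18]
scene 1074 (array([ 0.55380529,  0.10580155, -0.09949911]), np.float64(18086.18443426653))
side 1024 (array([ 0.55299644,  0.10571756, -0.09796865]), np.float64(16099.253752727895))
(array([ 0.55357045,  0.1057171 , -0.09897697]), np.float64(13997.33282777289))
```

```bash
python3 -m handwheel '[[[0,0,0],[0,0,0.6],1],[[0,0,0],[0,0,0.6],1],[[0,0,0],[0,0,0.7],1],[[0,0,0],[0,0,0.7],1],[[0,0,0],[0,0,0.4],1]]' | tail -5
python3 - <<'E'
from h import *
st()
A=[]
for n in['scene','side']:
    p,d,K,T=snap(n,n+'3'); W=cloud(d,K,T).reshape(-1,3); w=W[~np.isnan(W[:,0])]
    w=w[(abs(w[:,2]-.072)<.003)&(w[:,0]>.46)&(w[:,0]<.68)&(w[:,1]>-.08)&(w[:,1]<.27)]; A.append(w)
p,d,K,T=load('side'); W=cloud(d,K,T); P=np.vstack(A)
def uv(P,q):
    c,s=np.cos(q[2]),np.sin(q[2]); e=P[:,:2]-q[:2]; return c*e[:,0]+s*e[:,1],-s*e[:,0]+c*e[:,1]
for yaw in(-.099,-.113,-.12):
  q=(.5536,.1057,yaw)
  for w,n in zip(A,['scene','side']):
    X,Y=uv(w,q); f=[]
    for y in np.arange(-.12,.13,.03):
        k=(abs(Y-y)<.012)&(X<-.06); f.append((round(np.percentile(X[k],3)*1e3,1),k.sum()) if k.sum()>8 else None)
    print(yaw,n,'front',f)
    g=[]
    for x in np.arange(-.07,.07,.03):
        r=[]
        for sg in(1,-1):
            k=(abs(X-x)<.012)&(sg*Y>.112); r.append((round(np.percentile(Y[k],3 if sg<0 else 97)*1e3,1),k.sum()) if k.sum()>8 else None)
        g.append(r)
    print('   sides',g)
E
```

```text
tool_pos: [0.4282, -0.1939, 0.2425]
ee_rot: [-3.14, 0.002, -3.08]
wrist_force: [0.1, -0.1, -3.7]
width: 0.034
finger_force: 29.9
t 4.0 pos [ 0.4282 -0.1939  0.2425] rpy [-1.7991e+02  9.0000e-02 -1.7646e+02] F [ 0.1 -0.1 -3.7] w 0.034 q [-0.55 -0.1   1.53 -0.    1.71 -2.18]
-0.099 scene front [(np.float64(-81.8), np.int64(48)), (np.float64(-83.5), np.int64(41)), (np.float64(-87.3), np.int64(71)), (np.float64(-88.8), np.int64(68)), (np.float64(-88.3), np.int64(77)), (np.float64(-87.1), np.int64(68)), (np.float64(-85.9), np.int64(74)), (np.float64(-86.4), np.int64(68)), (np.float64(-84.7), np.int64(82))]
   sides [[(np.float64(132.7), np.int64(67)), (np.float64(-130.2), np.int64(45))], [(np.float64(132.0), np.int64(45)), (np.float64(-131.0), np.int64(41))], [(np.float64(131.0), np.int64(47)), (np.float64(-132.1), np.int64(41))], [None, None], [None, None]]
-0.099 side front [(np.float64(-81.4), np.int64(49)), (np.float64(-84.9), np.int64(36)), (np.float64(-87.0), np.int64(48)), (np.float64(-90.0), np.int64(50)), (np.float64(-89.9), np.int64(64)), (np.float64(-89.8), np.int64(51)), (np.f
[... 2200 characters left out ...]
32.3), np.int64(42))], [None, None], [None, None]]
-0.12 side front [(np.float64(-79.9), np.int64(45)), (np.float64(-83.2), np.int64(36)), (np.float64(-85.7), np.int64(47)), (np.float64(-89.2), np.int64(50)), (np.float64(-89.5), np.int64(59)), (np.float64(-90.6), np.int64(48)), (np.float64(-88.8), np.int64(55)), (np.float64(-88.2), np.int64(38)), (np.float64(-87.9), np.int64(53))]
   sides [[(np.float64(133.6), np.int64(38)), (np.float64(-131.8), np.int64(44))], [(np.float64(133.2), np.int64(34)), (np.float64(-131.7), np.int64(46))], [(np.float64(132.6), np.int64(29)), (np.float64(-132.6), np.int64(44))], [None, (np.float64(-132.8), np.int64(40))], [None, (np.float64(-133.1), np.int64(51))]]
```

View pics/scene3.png

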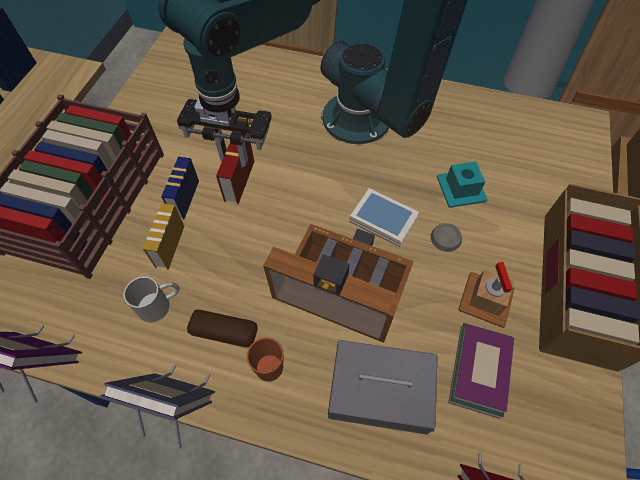

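The scene view shows vol1 held cleanly at (235,170). The case is unobstructed at (340,280), lid upright. I need a sharper case pose, so I'll look with the wrist camera from the case's right side.

```bash
python3 -m handwheel '[[[0,0,-0.0945],[0.17,0.25,0.06],1],[[0,0,-0.0945],[0.17,0.25,0.06],1],[[0,0,-0.0945],[0.17,0.25,0.06],1],[[0,0,-0.0945],[0.17,0.25,0.06],1],[[0,0,-0.0945],[0.17,0.25,0.06],1]]' >/dev/null
python3 -m handwheel '[[[0,0,-0.0945],[0.17,0.25,0.06],1],[[0,0,-0.0945],[0.17,0.25,0.06],1],[[0,0,-0.0945],[0.17,0.25,0.06],1],[[0,0,-0.0945],[0.17,0.25,0.06],1],[[0,0,-0.0945],[0.17,0.25,0.06],1]]' >/dev/null
python3 -m handwheel '[[[0,0,-0.0945],[0.1,0.2,0],1],[[0,0,0],[0,0,0],1],[[0,0,0],[0,0,0],1],[[0,0,0],[0,0,0],1]]' | tail -5
python3 - <<'E'
from h import *
st()
p,d,K,T=snap('wrist','wrist3'); W=cloud(d,K,T)
w=W.reshape(-1,3); w=w[~np.isnan(w[:,0])]; w=w[(abs(w[:,2]-.072)<.003)&(w[:,0]>.44)&(w[:,0]<.68)&(w[:,1]>-.06)&(w[:,1]<.29)]
print(len(w),w[:,:2].min(0),w[:,:2].max(0),fitcase(w))
for c in clusters(W,.0655,.0695,(.44,.68),(-.06,.29)): print('spacer',len(c),*rect(c))
for c in clusters(W,.07,.0745,(.44,.68),(-.06,.29)): print('rim',len(c),*rect(c))
for c in clusters(W,.003,.013,(.48,.63),(0,.24)): print('floor',len(c),*rect(c))
E
```

```text
tool_pos: [0.5174, -0.059, 0.2692]
ee_rot: [-3.139, -0.0, 1.572]
wrist_force: [0.1, 0.2, -3.6]
width: 0.0338
finger_force: 29.9
t 5.5 pos [ 0.5174 -0.059   0.2692] rpy [-179.87   -0.     90.08] F [ 0.1  0.2 -3.6] w 0.0338 q [-0.22  0.02  1.37 -0.    1.76 -0.22]
8476 [ 0.44854034 -0.03666652] [0.63572401 0.12432717] (array([ 0.55071743,  0.10320454, -0.1076504 ]), np.float64(26348.90249491471))
spacer 796 [450.9 110.6] [33.2 24.7] 82.7
spacer 9865 [542.   60.1] [164.4 149.7] -7.4
rim 3831 [479.3  52.8] [143.1  44.7] 82.7
rim 3696 [595.7  47.5] [162.8  60.9] 82.3
floor 3270 [544.8  17.3] [129.6  34.4] -0.2
floor 5213 [547.7  75.6] [138.7  35.4] -7.4
floor 1706 [556.5 143.2] [138.6  18.8] -7.0
```

View pics/wrist3.png

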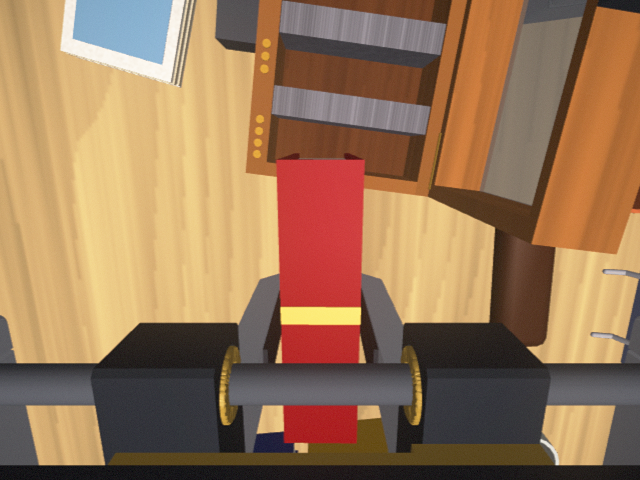

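The wrist view shows the front rim with 3 and 4 studs at (262,100) and the spacers of pockets 3 and 4 at (350,110). Book one covers the lower middle. The case yaw is about -7.4°. Next I'll get the edges.

```bash
python3 - <<'E'
from h import *
p,d,K,T=load('wrist'); W=cloud(d,K,T).reshape(-1,3); W=W[~np.isnan(W[:,0])]
q=(.552,.105,-.1285); c,s=np.cos(q[2]),np.sin(q[2]); e=W[:,:2]-q[:2]; X=c*e[:,0]+s*e[:,1]; Y=-s*e[:,0]+c*e[:,1]; Z=W[:,2]
pc=lambda a,*k:[round(float(v)*1e3,1) for v in np.percentile(a,k)]
for y in(-.1,-.08,-.045,-.02):
    k=(abs(Z-.072)<.003)&(abs(Y-y)<.008)
    f=k&(X<-.05)&(X>-.11); b=k&(X>.05)&(X<.1)
    fl=(abs(Z-.008)<.004)&(abs(Y-y)<.008)&(abs(X)<.09)
    print(y,'front',pc(X[f],2,98),'back',pc(X[b],2,98),'floor',pc(X[fl],1,99) if fl.sum()>20 else 0)
for x in(-.05,-.03,0,.03,.05):
    k=(abs(X-x)<.006)
    r=k&(abs(Z-.072)<.003)&(Y<-.11); r=pc(Y[r],2,98) if r.sum()>10 else None
    for lo,hi in((-.09,-.045),(-.025,.03)):
        m=k&(abs(Z-.068)<.002)&(Y>lo)&(Y<hi); print(x,'spacer',pc(Y[m],2,98) if m.sum()>10 else None,'wall',r)
E
```

```text
-0.1 front [-87.2, -69.6] back [68.3, 80.5] floor [-68.7, 67.8]
-0.08 front [-87.3, -62.2] back [58.3, 80.6] floor [-68.5, 67.8]
-0.045 front [-87.3, -69.7] back [68.4, 80.7] floor [-68.7, 68.2]
-0.02 front [-87.2, -69.7] back [68.2, 80.7] floor [-68.7, 67.8]
-0.05 spacer [-78.2, -55.2] wall None
-0.05 spacer [-12.5, 10.8] wall None
-0.03 spacer [-78.3, -55.1] wall None
-0.03 spacer [-12.6, 10.9] wall None
0 spacer [-78.1, -55.1] wall None
0 spacer [-12.5, 10.9] wall None
0.03 spacer [-78.2, -55.1] wall [-132.2, -120.7]
0.03 spacer [-12.6, 10.9] wall [-132.2, -120.7]
0.05 spacer [-78.2, -55.1] wall [-132.2, -120.7]
0.05 spacer [-12.5, 10.9] wall [-132.2, -120.7]
```

```bash
python3 -m handwheel '[[[0,0,0.0917],[0.096,0.523,0],1],[[0,0,0.0917],[0.096,0.523,0],1],[[0,0,0.0917],[0.096,0.523,0],1],[[0,0,0.0917],[0.096,0.523,0],1],[[0,0,0.0917],[0.096,0.523,0],1]]' >/dev/null
python3 -m handwheel '[[[0,0,0.0917],[0.096,0.523,0],1],[[0,0,0.0917],[0.096,0.523,0],1],[[0,0,0.0917],[0.096,0.523,0],1],[[0,0,0.0917],[0.096,0.523,0],1],[[0,0,0.0917],[0.096,0.523,0],1]]' >/dev/null
python3 -m handwheel '[[[0,0,0],[0,0,0],1],[[0,0,0],[0,0,0],1],[[0,0,0],[0,0,0],1],[[0,0,0],[0,0,0],1]]' >/dev/null
python3 - <<'E'
from h import *
st()
for n in('scene','side'):
    p,d,K,T=snap(n,n+'4'); W=cloud(d,K,T); z=robot.get_obs()['tool_pos'][2]+.005
    for w in clusters(W,z-.012,z+.012,(.45,.635),(.1,.3),40): print(n,len(w),w[:,2].mean(),*rect(w))
p,d,K,T=snap('wrist','wrist4'); W=cloud(d,K,T)
for w in clusters(W,z-.006,z+.006,(.45,.635),(.1,.3),40): print(n,len(w),w[:,2].mean(),*rect(w))
E
```

```text
t 6.95 pos [0.5661 0.2018 0.2707] rpy [-1.7999e+02  1.0000e-02  1.7242e+02] F [-0.   0.7 -3.2] w 0.0339 q [ 0.25  0.2   1.17 -0.    1.78 -1.19]
scene 949 0.27496125021617684 [576.2 199.6] [113.1  56.7] 4.8
side 103 0.27140744196821465 [522.6 192.6] [48.8  9.4] -6.9
side 532 0.2745627715572483 [592.3 199.1] [77.4 63.5] -4.4
side 17592 0.2746434747746647 [544.5 203.2] [88.5 58. ] -7.6
side 2846 0.2746668214948708 [619.6 193. ] [34.2 22.8] 82.4
```

View pics/wrist4.png

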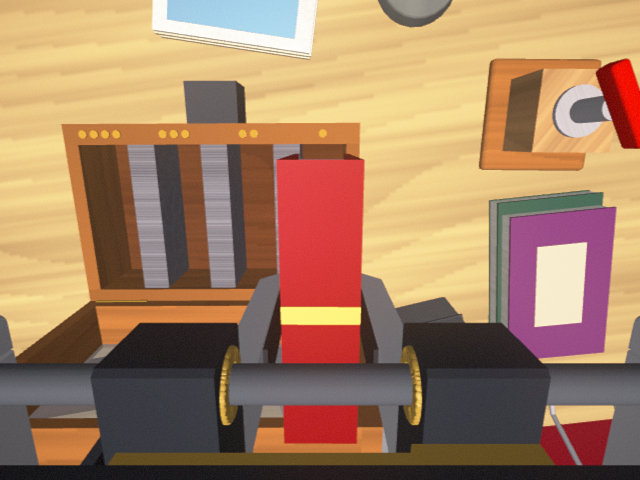

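The wrist view shows the whole front rim with its studs. Pocket 1 (one stud at (322,133)) is under the held book and pockets 2-4 are to the left. I'll measure the book's offset in the hand and check the case.

```bash
cat >> h.py <<'E'
def case_check(q):
    p,d,K,T=load('wrist'); W=cloud(d,K,T).reshape(-1,3); W=W[~np.isnan(W[:,0])]
    c,s=np.cos(q[2]),np.sin(q[2]); e=W[:,:2]-q[:2]; X=c*e[:,0]+s*e[:,1]; Y=-s*e[:,0]+c*e[:,1]; Z=W[:,2]
    pc=lambda a,*k:[round(float(v)*1e3,1) for v in np.percentile(a,k)] if len(a)>10 else None
    for y in(-.1,-.033,.033,.1):
        k=(abs(Z-.072)<.003)&(abs(Y-y)<.008); print('y',y,'front',pc(X[k&(X<-.05)&(X>-.11)],2,98),'back',pc(X[k&(X>.05)&(X<.1)],2,98))
    for x in(-.05,0,.05):
        k=abs(X-x)<.006; print('x',x,[pc(Y[k&(abs(Z-.068)<.002)&(abs(Y-m)<.025)],2,98) for m in(-.066,0,.066)],[pc(Y[k&(abs(Z-.072)<.003)&(abs(Y-m)<.02)],2,98) for m in(-.126,.126)])
def held():
    p,d,K,T=load('wrist'); P=cloud(d,K,np.array(robot.calibration('wrist')['hand_eye'])).reshape(-1,3); P=P[(abs(P[:,2]+.005)<.006)&(abs(P[:,1])<.03)&(abs(P[:,0])<.09)]
    print('held x',np.percentile(P[:,0],[.3,99.7]).round(4),'y',np.percentile(P[:,1],[1,99]).round(4),'top z',np.median(P[:,2]).round(4))
E
python3 - <<'E'
from h import *
held(); case_check((.5516,.1044,-.1285))
E
```

```text
held x [-0.0639  0.0658] y [-0.0226  0.0192] top z -0.0039
y -0.1 front [-87.1, -69.9] back [68.0, 80.7]
y -0.033 front [-86.8, -69.7] back [68.3, 80.7]
y 0.033 front [-87.4, -70.3] back [68.3, 80.7]
y 0.1 front [-87.1, -70.0] back None
x -0.05 [[-77.1, -53.8], [-11.3, 12.2], [54.4, 56.7]] [[-131.7, -119.0], None]
x 0 [[-77.2, -53.7], [-11.1, 12.0], [54.6, 55.9]] [[-131.3, -119.3], None]
x 0.05 [[-77.1, -53.6], [-11.2, 11.9], [54.3, 56.3]] [[-131.7, -119.3], None]
```

```bash
python3 -m handwheel '[[[0,0,0.0025],[-0.022,0.02,-0.5],1],[[0,0,0],[0,0,-0.5],1],[[0,0,0],[0,0,-0.5],1],[[0,0,0],[0,0,-0.4],1],[[0,0,0],[0,0,-0.2],1]]' | tail -5
python3 -m handwheel '[[[0,0,0],[0,0,-0.3],1],[[0,0,0],[0,0,-0.3],1],[[0,0,0],[0,0,-0.3],1],[[0,0,0],[0,0,-0.3],1],[[0,0,0],[0,0,0],1]]' | tail -5; python3 -c "from h import *; st()"
```

```text
tool_pos: [0.5638, 0.2033, 0.163]
ee_rot: [-3.14, -0.004, 3.015]
wrist_force: [0.6, 0.3, -4.0]
width: 0.0339
finger_force: 30.0
tool_pos: [0.5631, 0.2035, 0.1021]
ee_rot: [-3.139, -0.006, 3.015]
wrist_force: [-0.4, -0.4, -3.9]
width: 0.0342
finger_force: 30.0
t 8.1 pos [0.5631 0.2035 0.1021] rpy [-179.88   -0.32  172.76] F [-0.4 -0.4 -3.9] w 0.0342 q [ 0.25  0.26  1.43  0.    1.46 -1.19]
```

```bash
python3 -m handwheel '[[[0,0,0],[0.03,0,-0.05],1],[[0,0,0],[0,0,0],1],[[0,0,0],[0,0,0],0.45],[[0,0,0],[0,0,0],0.45],[[0,0,0],[0,0,0],0.45]]' | tail -5
python3 -m handwheel '[[[0,0,0],[0,0,0],0.45],[[0,0,0],[0,0,0.3],0.45],[[0,0,0],[0,0,1],0.45],[[0,0,0],[0,0,1],0.45],[[0,0,0],[0,0,1],0.45]]' | tail -5; python3 - <<'E'
from h import *
st()
for n in('scene','side'):
    p,d,K,T=snap(n); W=cloud(d,K,T)
    for w in clusters(W,.094,.112,(.45,.635),(.13,.3),40): print(n,len(w),w[:,2].mean(),*rect(w))
    for w in clusters(W,.088,.102,(.3,.68),(-.5,-.12)): print(' book',len(w),*rect(w))
E
```

```text
tool_pos: [0.5673, 0.2042, 0.1046]
ee_rot: [3.14, 0.003, 3.015]
wrist_force: [-0.8, 0.5, 0.4]
width: 0.0513
finger_force: 0.0
tool_pos: [0.5661, 0.2039, 0.2711]
ee_rot: [3.141, 0.001, 3.015]
wrist_force: [0.7, 0.7, 0.7]
width: 0.0518
finger_force: 0.0
t 9.1 pos [0.5661 0.2039 0.2711] rpy [1.7997e+02 6.0000e-02 1.7276e+02] F [0.7 0.7 0.7] w 0.0518 q [ 0.25  0.2   1.16  0.    1.78 -1.19]
scene 522 0.10424004516116868 [544.5 206.3] [86.4 34.4] -7.3
 book 639 [ 421.8 -375.7] [133.4  37.5] 6.2
 book 766 [ 568.8 -351.9] [131.3  37.2] 7.0
side 365 0.10345670222312685 [542.9 206.3] [85.6 38.3] -9.4
 book 1110 [ 419.5 -374.7] [131.5  35.7] 5.8
 book 1267 [ 566.8 -351.4] [131.7  35.7] 6.7
```

```bash
python3 -m handwheel '[[[0,0,0.011],[0,-0.79,0],0.3],[[0,0,0.011],[0,-0.79,0],0.3],[[0,0,0.011],[0,-0.79,0],0.3],[[0,0,0.011],[0,-0.79,0],0.3],[[0,0,0.011],[0,-0.79,0],0.3]]' >/dev/null
python3 -m handwheel '[[[0,0,0.011],[0,-0.79,0],0.3],[[0,0,0.011],[0,-0.79,0],0.3],[[0,0,0.011],[0,-0.79,0],0.3],[[0,0,0.011],[0,-0.79,0],0.3],[[0,0,0.011],[0,-0.79,0],0.3]]' >/dev/null
python3 -m handwheel '[[[0,0,0.011],[0,-0.79,0],0.3],[[0,0,0.011],[0,-0.79,0],0.3],[[0,0,0.011],[0,-0.79,0],0.3],[[0,0,0.011],[0,-0.79,0],0.3],[[0,0,0],[0,0,0],0.3]]' >/dev/null
python3 -m handwheel '[[[0,0,0],[0,0,0],0.3],[[0,0,0],[0,0,0],0.3]]' >/dev/null
python3 - <<'E'
from h import *
st(); p,d,K,T=snap('wrist'); W=cloud(d,K,T)
for w in clusters(W,.088,.102,(.3,.68),(-.5,-.12)): print(' book',len(w),*rect(w))
E
```

```text
t 10.9 pos [ 0.5666 -0.348   0.2684] rpy [ 1.7997e+02  2.0000e-02 -1.7334e+02] F [-0.4 -0.1  0.5] w 0.0655 q [-0.64  0.35  0.99  0.    1.81 -2.32]
 book 5589 [ 437.9 -374.5] [94.1 34.7] 6.2
 book 5737 [ 567.9 -353. ] [130.  35.] 6.8
```

```bash
python3 -m handwheel '[[[0,0,0],[0.02,-0.1,-0.9],0.3],[[0,0,0],[0,0,-0.9],0.3],[[0,0,0],[0,0,-0.9],0.3],[[0,0,0],[0,0,-0.6],0.3],[[0,0,0],[0,0,-0.24],0.3]]' | tail -5
python3 -m handwheel '[[[0,0,0],[0,0,0],0.3],[[0,0,0],[0,0,0],1],[[0,0,0],[0,0,0],1],[[0,0,0],[0,0,0],1],[[0,0,0],[0,0,0],1]]' | tail -5
python3 -m handwheel '[[[0,0,0],[0,0,0],1],[[0,0,0],[0,0,0.5],1],[[0,0,0],[0,0,1],1],[[0,0,0],[0,0,1],1],[[0,0,0],[0,0,1],1]]' | tail -5
python3 - <<'E'
from h import *
p,d,K,T=snap('wrist'); held(); st()
E
```

```text
tool_pos: [0.5659, -0.351, 0.0868]
ee_rot: [3.136, -0.005, -3.024]
wrist_force: [0.1, 0.6, -0.3]
width: 0.066
finger_force: 0.0
tool_pos: [0.5681, -0.3543, 0.0928]
ee_rot: [-3.14, 0.002, -3.026]
wrist_force: [-0.0, 0.9, 0.3]
width: 0.0372
finger_force: 0.4
tool_pos: [0.5668, -0.3538, 0.2665]
ee_rot: [3.14, -0.002, -3.026]
wrist_force: [0.3, -0.1, -1.9]
width: 0.0338
finger_force: 29.7
held x [-0.0644  0.0651] y [-0.0222  0.0197] top z -0.004
t 12.5 pos [ 0.569  -0.3555  0.2785] rpy [-179.37    0.64 -173.4 ] F [ 1.2 -0.2  4.8] w 0.0341 q [-0.64  0.35  0.96 -0.    1.81 -2.33]
```

```bash
python3 -m handwheel '[[[0,0,-0.0155],[-0.058,0.721,0],1],[[0,0,-0.0155],[-0.058,0.721,0],1],[[0,0,-0.0155],[-0.058,0.721,0],1],[[0,0,-0.0155],[-0.058,0.721,0],1],[[0,0,-0.0155],[-0.058,0.721,0],1]]' >/dev/null
python3 -m handwheel '[[[0,0,-0.0155],[-0.058,0.721,0],1],[[0,0,-0.0155],[-0.058,0.721,0],1],[[0,0,-0.0155],[-0.058,0.721,0],1],[[0,0,-0.0155],[-0.058,0.721,0],1],[[0,0,-0.0155],[-0.058,0.721,0],1]]' >/dev/null
python3 -m handwheel '[[[0,0,0],[0,0,0],1],[[0,0,0],[0,0,0],1],[[0,0,0],[0,0,0],1],[[0,0,0],[0,0,0],1]]' >/dev/null
python3 - <<'E'
from h import *
p,d,K,T=snap('wrist'); held(); st(); case_check((.5514,.1047,-.1285))
E
```

```text
held x [-0.0651  0.0647] y [-0.0223  0.0195] top z -0.0035
t 13.95 pos [0.5385 0.0053 0.2657] rpy [-1.7999e+02 -3.0000e-02  1.7256e+02] F [ 0.1 -0.5 -3.5] w 0.0337 q [-0.1   0.06  1.33 -0.    1.75 -1.54]
y -0.1 front [-86.5, -69.6] back None
y -0.033 front [-87.2, -69.4] back [68.4, 80.9]
y 0.033 front [-87.1, -69.3] back [68.6, 81.1]
y 0.1 front [-87.0, -70.1] back [75.7, 81.6]
x -0.05 [[-62.2, -54.3], [-11.9, 11.4], [53.8, 82.5]] [None, None]
x 0 [[-62.2, -54.6], [-11.7, 11.5], [53.9, 82.7]] [None, None]
x 0.05 [[-61.9, -54.1], [-11.8, 11.6], [53.9, 82.6]] [None, None]
```

```bash
python3 -m handwheel '[[[0,0,0.001],[0.02,0.024,-0.5],1],[[0,0,0],[0,0,-0.5],1],[[0,0,0],[0,0,-0.5],1],[[0,0,0],[0,0,-0.4],1],[[0,0,0],[0,0,-0.2],1]]' | tail -5
python3 -m handwheel '[[[0,0,0],[0,0,-0.3],1],[[0,0,0],[0,0,-0.3],1],[[0,0,0],[0,0,-0.3],1],[[0,0,0],[0,0,-0.2],1],[[0,0,0],[0,0,0],1]]' | tail -5
python3 -m handwheel '[[[0,0,0],[0,0,-0.05],1],[[0,0,0],[0,0,-0.05],1],[[0,0,0],[0,0,0],1]]' | tail -5
```

```text
tool_pos: [0.5383, 0.0069, 0.1585]
ee_rot: [-3.141, -0.004, 3.014]
wrist_force: [-0.5, 0.0, -2.5]
width: 0.0338
finger_force: 30.0
tool_pos: [0.5382, 0.0078, 0.1038]
ee_rot: [-3.142, -0.004, 3.015]
wrist_force: [-0.8, 1.0, -2.1]
width: 0.0337
finger_force: 30.0
tool_pos: [0.5396, 0.0077, 0.1013]
ee_rot: [3.141, 0.001, 3.015]
wrist_force: [-0.2, 0.0, -2.3]
width: 0.0338
finger_force: 30.0
```

```bash
python3 -m handwheel '[[[0,0,0],[0,0,0],0.45],[[0,0,0],[0,0,0],0.45],[[0,0,0],[0,0,0],0.45],[[0,0,0],[0,0,0.3],0.45],[[0,0,0],[0,0,1],0.45]]' | tail -5
python3 -m handwheel '[[[0,0,0],[0,0,1],0.45],[[0,0,0],[0,0,1],0.45],[[0,0,0.0136],[-0.239,-0.766,0],0.3],[[0,0,0.0136],[-0.239,-0.766,0],0.3],[[0,0,0.0136],[-0.239,-0.766,0],0.3]]' >/dev/null
python3 -m handwheel '[[[0,0,0.0136],[-0.239,-0.766,0],0.3],[[0,0,0.0136],[-0.239,-0.766,0],0.3],[[0,0,0.0136],[-0.239,-0.766,0],0.3],[[0,0,0.0136],[-0.239,-0.766,0],0.3],[[0,0,0.0136],[-0.239,-0.766,0],0.3]]' >/dev/null
python3 -m handwheel '[[[0,0,0.0136],[-0.239,-0.766,0],0.3],[[0,0,0.0136],[-0.239,-0.766,0],0.3],[[0,0,0],[0,0,0],0.3],[[0,0,0],[0,0,0],0.3],[[0,0,0],[0,0,0],0.3]]' >/dev/null
python3 - <<'E'
from h import *
st(); p,d,K,T=snap('wrist'); W=cloud(d,K,T)
for w in clusters(W,.088,.102,(.3,.68),(-.5,-.12)): print(' book',len(w),*rect(w))
p,d,K,T=snap('scene'); W=cloud(d,K,T)
for w in clusters(W,.09,.115,(.45,.635),(-.08,.3),40): print(len(w),w[:,2].mean(),*rect(w))
E
```

```text
tool_pos: [0.536, 0.008, 0.1617]
ee_rot: [-3.141, -0.012, 3.015]
wrist_force: [1.1, 0.6, 0.1]
width: 0.0516
finger_force: 0.0
t 17.25 pos [ 0.4203 -0.3745  0.267 ] rpy [-1.7998e+02  6.0000e-02 -1.7496e+02] F [ 0.3 -0.   0.1] w 0.0658 q [-0.83  0.11  1.27  0.    1.76 -2.49]
 book 5737 [ 420.1 -376.5] [130.1  34.9] 5.9
519 0.10396464708745999 [518.  10.] [87.6 35.9] -7.5
519 0.10422270086576232 [544.2 206.4] [83.9 34.4] -7.3
```

```bash
python3 -m handwheel '[[[0,0,0],[-0.004,-0.036,-0.9],0.3],[[0,0,0],[0,0,-0.9],0.3],[[0,0,0],[0,0,-0.9],0.3],[[0,0,0],[0,0,-0.6],0.3],[[0,0,0],[0,0,-0.22],0.3]]' | tail -5
python3 -m handwheel '[[[0,0,0],[0,0,0],0.3],[[0,0,0],[0,0,0],1],[[0,0,0],[0,0,0],1],[[0,0,0],[0,0,0],1],[[0,0,0],[0,0,0],1]]' | tail -5
python3 -m handwheel '[[[0,0,0],[0,0,0],1],[[0,0,0],[0,0,0.5],1],[[0,0,0],[0,0,1],1],[[0,0,0],[0,0,1],1],[[0,0,0],[0,0,1],1]]' | tail -5
python3 -m handwheel '[[[0,0,0],[0,0,0],1]]' >/dev/null
python3 - <<'E'
from h import *
p,d,K,T=snap('wrist'); held(); st()
E
```

```text
tool_pos: [0.4186, -0.3741, 0.0861]
ee_rot: [3.136, -0.004, -3.053]
wrist_force: [-0.6, 0.5, -0.0]
width: 0.0659
finger_force: 0.0
tool_pos: [0.4203, -0.3776, 0.0915]
ee_rot: [-3.14, 0.002, -3.054]
wrist_force: [-0.5, 0.3, 1.1]
width: 0.0373
finger_force: 0.4
tool_pos: [0.4192, -0.3767, 0.2658]
ee_rot: [3.14, -0.001, -3.055]
wrist_force: [0.9, 0.0, -1.3]
width: 0.0342
finger_force: 29.8
held x [-0.0646  0.0648] y [-0.0225  0.0199] top z -0.005
t 19.0 pos [ 0.4208 -0.3785  0.2698] rpy [-179.57    0.32 -175.01] F [-0.7  0.3 -2.7] w 0.0341 q [-0.83  0.11  1.27 -0.    1.75 -2.49]
```

```bash
python3 -m handwheel '[[[0,0,-0.0114],[0.2115,0.748,0],1],[[0,0,-0.0114],[0.2115,0.748,0],1],[[0,0,-0.0114],[0.2115,0.748,0],1],[[0,0,-0.0114],[0.2115,0.748,0],1],[[0,0,-0.0114],[0.2115,0.748,0],1]]' >/dev/null
python3 -m handwheel '[[[0,0,-0.0114],[0.2115,0.748,0],1],[[0,0,-0.0114],[0.2115,0.748,0],1],[[0,0,-0.0114],[0.2115,0.748,0],1],[[0,0,-0.0114],[0.2115,0.748,0],1],[[0,0,-0.0114],[0.2115,0.748,0],1]]' >/dev/null
python3 -m handwheel '[[[0,0,-0.0114],[0.2115,0.748,0],1],[[0,0,-0.0114],[0.2115,0.748,0],1],[[0,0,0],[0,0,0],1],[[0,0,0],[0,0,0],1],[[0,0,0],[0,0,0],1]]' >/dev/null
python3 - <<'E'
from h import *
p,d,K,T=snap('wrist'); held(); st(); case_check((.5514,.1047,-.1285))
E
```

```text
held x [-0.0652  0.0643] y [-0.0223  0.0194] top z -0.0048
t 20.55 pos [0.5461 0.0706 0.2637] rpy [-1.7996e+02 -1.3000e-01  1.7260e+02] F [ 0.2 -0.4 -2.6] w 0.0338 q [ 0.03  0.09  1.31 -0.    1.75 -1.42]
y -0.1 front [-87.1, -69.4] back None
y -0.033 front [-87.1, -69.4] back None
y 0.033 front [-87.1, -69.4] back [68.3, 81.0]
y 0.1 front [-87.0, -69.3] back [80.2, 81.5]
x -0.05 [[-82.4, -76.9], [2.9, 11.8], [54.0, 82.4]] [[-132.0, -124.5], None]
x 0 [[-82.3, -76.5], [3.5, 11.9], [54.0, 82.3]] [[-132.0, -124.5], None]
x 0.05 [None, [4.7, 11.5], [54.0, 82.3]] [[-131.8, -124.7], None]
```

```bash
python3 -m handwheel '[[[0,0,0],[0.024,0.028,-0.5],1],[[0,0,0],[0,0,-0.5],1],[[0,0,0],[0,0,-0.5],1],[[0,0,0],[0,0,-0.4],1],[[0,0,0],[0,0,-0.2],1]]' | tail -5
python3 -m handwheel '[[[0,0,0],[0,0,-0.3],1],[[0,0,0],[0,0,-0.3],1],[[0,0,0],[0,0,-0.3],1],[[0,0,0],[0,0,-0.2],1],[[0,0,0],[0,0,0],1]]' | tail -5
python3 -m handwheel '[[[0,0,0],[0,0,-0.04],1],[[0,0,0],[0,0,-0.02],1],[[0,0,0],[0,0,0],1]]' | tail -5
```

```text
tool_pos: [0.5463, 0.0717, 0.1574]
ee_rot: [-3.141, -0.004, 3.012]
wrist_force: [-0.5, 0.8, -2.1]
width: 0.0335
finger_force: 30.0
tool_pos: [0.5466, 0.0731, 0.1028]
ee_rot: [-3.141, -0.004, 3.014]
wrist_force: [-0.3, 0.6, -3.1]
width: 0.0339
finger_force: 30.0
tool_pos: [0.5483, 0.0732, 0.1027]
ee_rot: [3.141, 0.001, 3.014]
wrist_force: [1.1, -0.3, -2.0]
width: 0.0341
finger_force: 30.0
```

```bash
python3 -m handwheel '[[[0,0,0],[0,0,0],0.45],[[0,0,0],[0,0,0],0.45],[[0,0,0],[0,0,0],0.45],[[0,0,0],[0,0,0.3],0.45],[[0,0,0],[0,0,1],0.45]]' | tail -5
python3 -m handwheel '[[[0,0,0],[-0.5,0,1],0.45],[[0,0,0],[-0.5,0,1],0.45],[[0,0,0],[-0.5,0,1],0],[[0,0,0],[-0.5,0,1],0],[[0,0,0],[0,0,0],0]]' >/dev/null
python3 -m handwheel '[[[0,0,0],[0,0,0],0],[[0,0,0],[0,0,0],0]]' >/dev/null
python3 - <<'E'
from h import *
st()
q=(.5514,.1047,-.1285); c,s=np.cos(q[2]),np.sin(q[2])
for n in('scene','side','wrist'):
    p,d,K,T=snap(n,n+'5'); W0=cloud(d,K,T)
    if n=='scene':
        for w in clusters(W0,.09,.115,(.45,.62),(-.08,.3),40): print(len(w),w[:,2].mean(),*rect(w))
    W=W0.reshape(-1,3); W=W[~np.isnan(W[:,0])]; e=W[:,:2]-q[:2]; X=c*e[:,0]+s*e[:,1]; Y=-s*e[:,0]+c*e[:,1]; Z=W[:,2]
    # housing in lid slice
    for zlo in np.arange(.08,.31,.02):
        for nm,k in(('mid',abs(Y)<.022),('lid',(abs(Y)>.09)&(abs(Y)<.128))):
            m=k&(Z>zlo)&(Z<zlo+.02)&(X>.06)&(X<.2)
            if m.sum()>15: print(n,nm,round(zlo,2),m.sum(),(np.percentile(X[m],[2,50,98])*1e3).round(1),(np.percentile(Z[m],98)*1e3).round(1))
    m=(Z>.25)&(Z<.31)&(X>.06)&(X<.2)&(abs(Y)<.1); print('  top Y',(np.percentile(Y[m],[1,99])*1e3).round(1) if m.sum()>10 else None)
E
```

```text
tool_pos: [0.5444, 0.073, 0.1626]
ee_rot: [-3.14, -0.012, 3.014]
wrist_force: [1.2, 1.2, 0.4]
width: 0.0517
finger_force: 0.0
t 23.05 pos [0.4582 0.073  0.345 ] rpy [-1.7999e+02 -8.0000e-02  1.7268e+02] F [ 0.7 -0.5 -1. ] w 0.0879 q [ 0.04 -0.1   1.33  0.    1.91 -1.41]
514 0.103926935189866 [517.5   9.8] [88.2 35. ] -6.7
347 0.10414835745375273 [513.2  76.6] [59.6 34.6] -6.5
521 0.10434364854056234 [543.8 206.4] [84.7 34.3] -7.3
scene mid 0.08 60 [125.7 126.8 127.7] 99.5
scene lid 0.08 110 [125.5 126.7 128.1] 99.8
scene mid 0.1 54 [126.7 127.6 128.7] 118.9
scene lid 0.1 106 [126.3 127.6 128.7] 119.3
scene mid 0.12 72 [127.3 128.3 129.7] 139.2
scene lid 0.12 111 [127.4 128.5 129.7] 139.5
scene mid 0.14 67 [127.9 129.3 130.5] 159.3
scene lid 0.14 124 [128.  129.1 130.2] 159.5
scene mid 0.16 73 [129.  129.9 130.9] 178.5
scene lid 0.16 122 [128.8 129.9 131. ] 179.6
scene mid 0.18 77 [129.7 130.8 131.7] 199.0
scene lid 0.18 139 [129.5 130.7 132. ] 199.4
scene mid 0.2 86 [130.3 131.6 132.7] 219.6
scene lid 0.2 144 [130.5 131.5 132.7] 219.7
scene mid 0.22 84 [131.1 132.3 133.2] 239.3
scene
[... 1125 characters left out ...]
 mid 0.08 479 [80.5 87.9 96.7] 85.1
wrist lid 0.08 525 [80.5 87.2 96.8] 95.8
wrist mid 0.1 30 [60.4 63.3 66.3] 105.2
wrist lid 0.1 145 [60.2 64.2 82.8] 107.1
wrist mid 0.12 365 [123.  124.  125.4] 139.7
wrist lid 0.12 531 [120.4 124.  125.3] 139.6
wrist mid 0.14 566 [123.5 124.7 126.1] 159.7
wrist lid 0.14 902 [110.9 124.6 126. ] 159.6
wrist mid 0.16 658 [124.2 125.5 126.7] 179.6
wrist lid 0.16 1134 [ 87.8 125.3 126.8] 179.7
wrist mid 0.18 351 [124.6 125.9 127.3] 189.9
wrist lid 0.18 809 [ 84.6 125.2 127.1] 199.0
wrist lid 0.2 253 [ 85.   86.5 108.4] 219.2
wrist mid 0.22 106 [85.6 86.7 87.7] 234.9
wrist lid 0.22 778 [85.7 87.3 93.8] 239.9
wrist lid 0.24 68 [86.5 88.6 92.6] 241.0
  top Y None
```

View pics/side5.png

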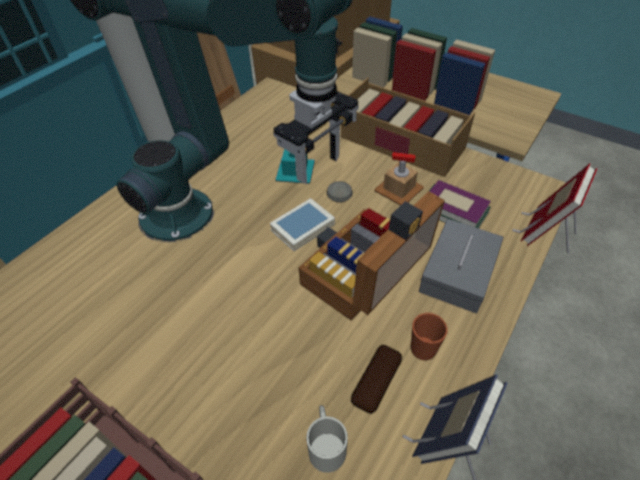

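The side view shows red, blue and ochre books seated in pockets 1, 3 and 4, with the lid upright and the housing at (405,222). I'll take the housing as a handle next.

```bash
python3 -m handwheel '[[[0,0,0],[0.82,0.07,0.06],0],[[0,0,0],[0.82,0.07,0.06],0],[[0,0,0],[0.82,0.07,0.06],0],[[0,0,0],[0.82,0.07,0.06],0],[[0,0,0],[0.82,0.07,0.06],0]]' >/dev/null
python3 -m handwheel '[[[0,0,0],[0,0,0],0],[[0,0,0],[0,0,0],0],[[0,0,0],[0,0,0],0]]' >/dev/null
python3 - <<'E'
from h import *
st()
th=np.linspace(1.61,0,25); r,zl=.2,.022
X=.081-r*np.cos(th)+zl*np.sin(th); Z=.072+r*np.sin(th)+zl*np.cos(th)
dX=np.diff(X); print('start',.5514+X[0]*.9918,.1047-X[0]*.1281,Z[0]+.006)
for i in range(24): print([round(dX[i]*.9918/.05,3),round(-dX[i]*.1281/.05,3),round((Z[i+1]-Z[i])/.05,3)])
E
```

```text
t 24.0 pos [0.6626 0.0906 0.3609] rpy [-1.8000e+02 -5.0000e-02  1.7269e+02] F [-0.1  0.8  0.1] w 0.0941 q [ 0.05  0.39  0.75  0.    2.01 -1.39]
start 0.6613130833689108 0.0905037245618497 0.2769840669852724
[np.float64(-0.266), np.float64(0.034), np.float64(0.031)]
[np.float64(-0.267), np.float64(0.035), np.float64(0.013)]
[np.float64(-0.268), np.float64(0.035), np.float64(-0.005)]
[np.float64(-0.267), np.float64(0.034), np.float64(-0.023)]
[np.float64(-0.265), np.float64(0.034), np.float64(-0.041)]
[np.float64(-0.261), np.float64(0.034), np.float64(-0.059)]
[np.float64(-0.257), np.float64(0.033), np.float64(-0.076)]
[np.float64(-0.251), np.float64(0.032), np.float64(-0.094)]
[np.float64(-0.244), np.float64(0.032), np.float64(-0.11)]
[np.float64(-0.236), np.float64(0.031), np.float64(-0.127)]
[np.float64(-0.227), np.float64(0.029), np.float64(-0.142)]
[np.float64(-0.217), np.float64(0.028), np.float64(-0.157)]
[np.float64(-0.206), np.float64(0.027), np.float64(-0.172)]
[np.float64(-0.195), np.float64(0.025), np.float64(-0.185)]
[np.float64(-0.182), np.float64(0.023), np.float64(-0.198)]
[np.float64(-0.168), np.float64(0.022), np.float64(-0.21)]
[np.float64(-0.154), np.float64(0.02), np.float64(-0.221)]
[np.float64(-0.139), np.float64(0.018), np.float64(-0.231)]
[np.float64(-0.123), np.float64(0.016), np.float64(-0.24)]
[np.float64(-0.107), np.float64(0.014), np.float64(-0.247)]
[np.float64(-0.09), np.float64(0.012), np.float64(-0.254)]
[np.float64(-0.073), np.float64(0.009), np.float64(-0.26)]
[np.float64(-0.056), np.float64(0.007), np.float64(-0.264)]
[np.float64(-0.038), np.float64(0.005), np.float64(-0.267)]
```

Going down on the housing and gripping it.

```bash
python3 -m handwheel '[[[0,0,0],[-0.026,0,-0.5],0],[[0,0,0],[0,0,-0.5],0],[[0,0,0],[0,0,-0.4],0],[[0,0,0],[0,0,-0.28],0],[[0,0,0],[0,0,0],0]]' |tail -5
python3 -m handwheel '[[[0,0,0],[0,0,0],1],[[0,0,0],[0,0,0],1],[[0,0,0],[0,0,0],1],[[0,0,0],[0,0,0],1],[[0,0,0],[0,0,0],1]]' |tail -5
python3 -c "from h import *; st()"
```

```text
tool_pos: [0.6597, 0.0906, 0.2764]
ee_rot: [-3.141, -0.002, 3.014]
wrist_force: [0.8, 0.0, -1.2]
width: 0.0939
finger_force: 0.0
tool_pos: [0.6622, 0.0906, 0.2773]
ee_rot: [3.141, 0.001, 3.014]
wrist_force: [0.5, 0.7, -0.3]
width: 0.0575
finger_force: 0.0
t 25.0 pos [0.6622 0.0906 0.2773] rpy [1.7999e+02 4.0000e-02 1.7268e+02] F [ 0.5  0.7 -0.3] w 0.0575 q [ 0.05  0.36  0.96  0.    1.83 -1.39]
```

```bash
python3 -m handwheel '[[[0,0,0],[0,0,0],1],[[0,0,0],[0,0,0],1],[[0,0,0],[-0.266,0.034,0.031],1],[[0,0,0],[-0.267,0.035,0.013],1],[[0,0,0],[-0.268,0.035,-0.005],1]]' |tail -5
python3 -m handwheel '[[[0,0,0],[-0.267,0.034,-0.023],1],[[0,0,0],[-0.265,0.034,-0.041],1],[[0,0,0],[-0.261,0.034,-0.059],1],[[0,0,0],[-0.257,0.033,-0.076],1],[[0,0,0],[-0.251,0.032,-0.094],1]]' |tail -5
python3 -c "from h import *; st()"
```

```text
tool_pos: [0.625, 0.0968, 0.2792]
ee_rot: [3.139, 0.009, 3.015]
wrist_force: [8.0, 4.9, -1.3]
width: 0.0518
finger_force: 30.0
tool_pos: [0.5598, 0.1052, 0.2669]
ee_rot: [3.138, 0.011, 3.015]
wrist_force: [6.9, 5.7, 4.7]
width: 0.0517
finger_force: 30.0
t 26.0 pos [0.5598 0.1052 0.2669] rpy [179.8    0.65 172.74] F [6.9 5.7 4.7] w 0.0517 q [ 0.09  0.12  1.26  0.    1.75 -1.36]
```

```bash
python3 -m handwheel '[[[0,0,0],[-0.244,0.032,-0.11],1],[[0,0,0],[-0.236,0.031,-0.127],1],[[0,0,0],[-0.227,0.029,-0.142],1],[[0,0,0],[-0.217,0.028,-0.157],1],[[0,0,0],[-0.206,0.027,-0.172],1]]' |tail -5
python3 -m handwheel '[[[0,0,0],[-0.195,0.025,-0.185],1],[[0,0,0],[-0.182,0.023,-0.198],1],[[0,0,0],[-0.168,0.022,-0.21],1],[[0,0,0],[-0.154,0.02,-0.221],1],[[0,0,0],[-0.139,0.018,-0.231],1]]' |tail -5
python3 -c "from h import *; st()"
```

```text
tool_pos: [0.5019, 0.1127, 0.2333]
ee_rot: [3.138, 0.009, 3.015]
wrist_force: [-0.9, 4.8, 10.6]
width: 0.0517
finger_force: 30.0
tool_pos: [0.4579, 0.1184, 0.1796]
ee_rot: [3.138, 0.002, 3.016]
wrist_force: [-5.5, 5.3, 10.6]
width: 0.0514
finger_force: 30.0
t 27.0 pos [0.4579 0.1184 0.1796] rpy [1.7981e+02 9.0000e-02 1.7278e+02] F [-5.5  5.3 10.6] w 0.0514 q [ 0.13 -0.07  1.63  0.    1.58 -1.31]
```

```bash
python3 -m handwheel '[[[0,0,0],[-0.123,0.016,-0.24],1],[[0,0,0],[-0.107,0.014,-0.247],1],[[0,0,0],[-0.09,0.012,-0.254],1],[[0,0,0],[-0.073,0.009,-0.26],1],[[0,0,0],[-0.056,0.007,-0.264],1]]' |tail -5
python3 -m handwheel '[[[0,0,0],[-0.038,0.005,-0.2],1],[[0,0,0],[0,0,-0.07],1],[[0,0,0],[0,0,0],1]]' |tail -5
python3 -c "from h import *; st()"
```

```text
tool_pos: [0.4336, 0.1215, 0.114]
ee_rot: [3.139, -0.005, 3.016]
wrist_force: [-8.2, 7.7, 7.0]
width: 0.0518
finger_force: 30.0
tool_pos: [0.4306, 0.1219, 0.0985]
ee_rot: [3.139, -0.009, 3.015]
wrist_force: [-8.4, 9.2, 0.4]
width: 0.0521
finger_force: 30.0
t 27.8 pos [0.4306 0.1219 0.0985] rpy [179.87  -0.5  172.77] F [-8.4  9.2  0.4] w 0.0521 q [ 0.15 -0.07  1.8   0.    1.42 -1.3 ]
```

```bash
python3 -m handwheel '[[[0,0,0],[0.02,0,-0.05],1],[[0,0,0],[0,0,-0.05],1],[[0,0,0],[0,0,0],1]]' |tail -5
python3 - <<'E'
from h import *
st(); q=(.5514,.1047,-.1285); c,s=np.cos(q[2]),np.sin(q[2])
for n in('scene','side'):
    p,d,K,T=snap(n); W=cloud(d,K,T).reshape(-1,3); W=W[~np.isnan(W[:,0])]; e=W[:,:2]-q[:2]; X=c*e[:,0]+s*e[:,1]; Y=-s*e[:,0]+c*e[:,1]; Z=W[:,2]
    for x in(-.08,-.04,0,.04,.07):
        m=(abs(X-x)<.006)&(abs(Y)>.122)&(abs(Y)<.13)&(Z>.09); print(n,x,m.sum(),np.median(Z[m]).round(4) if m.sum() else 0)
E
```

```text
tool_pos: [0.4305, 0.1219, 0.0937]
ee_rot: [3.14, -0.011, 3.016]
wrist_force: [-12.3, 8.4, 3.5]
width: 0.0516
finger_force: 30.0
t 28.1 pos [0.4305 0.1219 0.0937] rpy [179.89  -0.66 172.78] F [-12.3   8.4   3.5] w 0.0516 q [ 0.15 -0.07  1.8   0.    1.42 -1.3 ]
scene -0.08 24 0.1274
scene -0.04 33 0.1254
scene 0 33 0.1225
scene 0.04 34 0.1199
scene 0.07 42 0.1181
side -0.08 35 0.127
side -0.04 44 0.1247
side 0 35 0.1219
side 0.04 43 0.1191
side 0.07 39 0.1163
```

```bash
python3 -m handwheel '[[[0,0,0],[0,0,0],0.1],[[0,0,0],[0,0,0],0.1],[[0,0,0],[0,0,0],0.1],[[0,0,0],[0.05,0,0.3],0.1],[[0,0,0],[0.05,0,0.8],0.1]]' |tail -5
python3 -m handwheel '[[[0,0,0],[0,0,0.7],0.1],[[0,0,0],[0,0,0],1],[[0,0,0],[0,0,0],1],[[0,0,0],[0,0,0],1],[[0,0,0],[0,0,0],1]]' |tail -5
python3 -m handwheel '[[[0,0,0],[0,0,0],1],[[0,0,0],[0,0,0],1],[[0,0,0],[0,0,0],1],[[0,0,0],[0,0,0],1],[[0,0,0],[0,0,0],1]]' |tail -5
python3 -c "from h import *; st()"
```

```text
tool_pos: [0.4378, 0.1191, 0.1465]
ee_rot: [-3.139, -0.009, 3.013]
wrist_force: [0.5, -0.0, -0.2]
width: 0.0841
finger_force: 0.0
tool_pos: [0.4393, 0.1198, 0.1829]
ee_rot: [-3.141, -0.003, 3.014]
wrist_force: [-1.4, -0.3, -0.8]
width: 0.0559
finger_force: 0.0
tool_pos: [0.4402, 0.1201, 0.1848]
ee_rot: [3.141, 0.0, 3.014]
wrist_force: [-0.2, -0.3, 0.6]
width: 0.0165
finger_force: 0.0
t 29.7 pos [0.4402 0.1201 0.1848] rpy [179.99   0.   172.68] F [-0.2 -0.3  0.6] w 0.0165 q [ 0.14 -0.11  1.66  0.    1.6  -1.3 ]
```

```bash
python3 -m handwheel '[[[0,0,0],[0,0,0],1],[[0,0,0],[0,0,0],1],[[0,0,0],[0,0,-0.3],1],[[0,0,0],[0,0,-0.2],1],[[0,0,0],[0,0,-0.15],1]]' |tail -5
python3 -m handwheel '[[[0,0,0],[0,0,-0.1],1],[[0,0,0],[0,0,-0.08],1],[[0,0,0],[0,0,0],1]]' |tail -5
cat >> h.py <<'E'
def lidz():
    q=(.5514,.1047,-.1285); c,s=np.cos(q[2]),np.sin(q[2])
    for n in('scene','side'):
        p,d,K,T=snap(n); W=cloud(d,K,T).reshape(-1,3); W=W[~np.isnan(W[:,0])]; e=W[:,:2]-q[:2]; X=c*e[:,0]+s*e[:,1]; Y=-s*e[:,0]+c*e[:,1]; Z=W[:,2]
        v=[np.median(Z[(abs(X-x)<.006)&(abs(Y)>.122)&(abs(Y)<.13)&(Z>.09)]).round(4) for x in(-.08,-.04,0,.04,.07)]; print(n,'lid z',v)
E
python3 -c "from h import *; st(); lidz()"
```

```text
tool_pos: [0.4396, 0.12, 0.1515]
ee_rot: [-3.141, -0.002, 3.014]
wrist_force: [-2.0, 0.1, 2.6]
width: 0.0007
finger_force: 0.8
tool_pos: [0.4401, 0.12, 0.1437]
ee_rot: [3.142, -0.0, 3.014]
wrist_force: [-2.2, -0.2, 3.4]
width: 0.0004
finger_force: 1.4
t 30.5 pos [0.4401 0.12   0.1437] rpy [ 1.8000e+02 -1.0000e-02  1.7268e+02] F [-2.2 -0.2  3.4] w 0.0004 q [ 0.14 -0.09  1.72  0.    1.51 -1.3 ]
scene lid z [np.float64(0.1174), np.float64(0.1172), np.float64(0.1171), np.float64(0.1172), np.float64(0.1174)]
side lid z [np.float64(0.1165), np.float64(0.1165), np.float64(0.1171), np.float64(0.1162), np.float64(0.1158)]
```

```bash
python3 -m handwheel '[[[0,0,0],[0,0,-0.06],1],[[0,0,0],[0,0,0],1],[[0,0,0],[0,0,0.5],1],[[0,0,0],[0.6,-0.07,1],0.6],[[0,0,0],[0.6,-0.07,0.5],0.2]]' >/dev/null
python3 -m handwheel '[[[0,0,0],[0,0,0],0],[[0,0,0],[0,0,0],0],[[0,0,0],[0,0,0],0],[[0,0,0],[0,0,0],0]]' |tail -5
python3 - <<'E'
from h import *
lidz(); st()
p,d,K,T=snap('wrist'); X=[.4413,.1189,.119]; u=proj(X,K,T); print(u)
x,y=map(int,u); x0,y0=max(0,x-80),max(0,y-60)
cv2.imwrite('pics/lock1.png',cv2.resize(p[y0:y0+120,x0:x0+160,::-1],None,fx=4,fy=4,interpolation=cv2.INTER_CUBIC)); print(x0,y0)
p,d,K,T=snap('scene'); W=cloud(d,K,T); b=[440,250,530,335]
for lo,hi in[(.12,.15),(.066,.0745)]:
    w=reg(W,b,lo,hi); print('key',lo,len(w),w.mean(0).round(4),*rect(w))
E
```

```text
tool_pos: [0.4946, 0.1136, 0.2315]
ee_rot: [-3.141, -0.003, 3.014]
wrist_force: [-1.6, -1.0, -0.5]
width: 0.0452
finger_force: 0.0
scene lid z [np.float64(0.1171), np.float64(0.1167), np.float64(0.1176), np.float64(0.1171), np.float64(0.1171)]
side lid z [np.float64(0.1165), np.float64(0.1153), np.float64(0.1164), np.float64(0.1169), np.float64(0.1162)]
t 31.6 pos [0.4949 0.1136 0.232 ] rpy [-1.7998e+02 -1.0000e-01  1.7270e+02] F [-0.8 -0.1  0.1] w 0.0529 q [ 0.11 -0.01  1.46  0.    1.69 -1.33]
[320.73948404 170.33923874]
240 110
key 0.12 261 [0.5182 0.4122 0.1321] [515.9 413.1] [66.4 15.9] 22.0
key 0.066 577 [0.5219 0.4083 0.0704] [515.7 413.6] [72.5 70.1] -8.0
```

View pics/lock1.png

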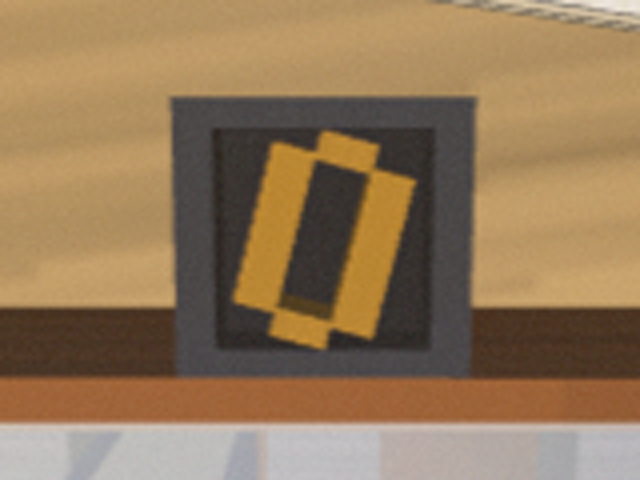

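The enlarged crop shows the brass barrel in the housing at about wrist pixel (321,170). Its slot leans roughly 15° to the right at the top, so the barrel is a little clockwise of 0. The scene camera also shows the key block has been knocked aside, to about (516,413). Next I'll measure the slot.

```bash
cat >> h.py <<'E'
def slot(save=None):
    p,d,K,T=load('wrist'); W=cloud(d,K,T); h=cv2.cvtColor(p,cv2.COLOR_RGB2HSV)
    m=(h[...,0]>14)&(h[...,0]<30)&(h[...,1]>150)&(h[...,2]>110)&(abs(W[...,2]-.119)<.006)&(np.hypot(W[...,0]-.4413,W[...,1]-.1189)<.03)
    w=W[m]; print('brass',m.sum(),w[:,2].mean().round(4),'ctr',w[:,:2].mean(0).round(4),*rect(w))
    C=w[:,:2]-w[:,:2].mean(0); 
    for off in range(0,1): 
        a,b=np.linalg.eigh(C.T@C); print('axis deg',np.degrees(np.arctan(b[1,1]/b[0,1])).round(1))
E
python3 - <<'E'
from h import *
slot()
p,d,K,T=load('wrist'); print(p[160:180:6,300:340:5].tolist())
E
```

```text
brass 1116 0.1188 ctr [0.4408 0.119 ] [441.1 118.9] [36.  24.9] -22.2
axis deg -22.6
[[[58, 54, 50], [184, 133, 51], [184, 133, 47], [162, 116, 49], [53, 48, 47], [57, 49, 48], [119, 86, 37], [185, 135, 48]], [[55, 52, 50], [186, 135, 51], [184, 134, 51], [63, 56, 49], [53, 49, 47], [53, 51, 48], [185, 133, 48], [185, 133, 47]], [[70, 60, 51], [187, 136, 54], [186, 135, 51], [56, 49, 47], [56, 49, 45], [56, 48, 43], [185, 135, 49], [186, 136, 55]], [[167, 121, 55], [185, 135, 51], [171, 125, 54], [57, 51, 48], [59, 56, 54], [113, 85, 42], [186, 135, 52], [186, 136, 50]]]
```

```bash
python3 -m handwheel '[[[0,0,0.041],[0.052,0.749,0.05],0.2],[[0,0,0.041],[0.052,0.749,0.05],0.2],[[0,0,0.041],[0.052,0.749,0.05],0.2],[[0,0,0.041],[0.052,0.749,0.05],0.2],[[0,0,0.041],[0.052,0.749,0.05],0.2]]' >/dev/null
python3 -m handwheel '[[[0,0,0.041],[0.052,0.749,0.05],0.2],[[0,0,0.041],[0.052,0.749,0],0.2],[[0,0,0.041],[0.052,0.749,0],0.2],[[0,0,0],[0,0,0],0.2],[[0,0,0],[0,0,0],0.2]]' >/dev/null
python3 -m handwheel '[[[0,0,0],[0,0,0],0.2],[[0,0,0],[0,0,0],0.2]]' >/dev/null
cat >> h.py <<'E'
def key(n='wrist'):
    p,d,K,T=load(n); W=cloud(d,K,T); h=cv2.cvtColor(p,cv2.COLOR_RGB2HSV)
    m=((h[...,0]<6)|(h[...,0]>174))&(h[...,1]>150)&(h[...,2]>80)&(W[...,2]>.11)&(W[...,2]<.15)&(np.hypot(W[...,0]-.5158,W[...,1]-.4133)<.09)
    w=W[m]; z=np.percentile(w[:,2],90); w=w[abs(w[:,2]-z)<.004]; print('bar',m.sum(),'z',z.round(4),*rect(w))
    for w in clusters(W,.064,.0725,(.44,.6),(.33,.5),200): print('block',len(w),w[:,2].mean().round(4),*rect(w))
    for w in clusters(W,.0735,.080,(.44,.6),(.33,.5),30): print('collar',len(w),w[:,2].mean().round(4),*rect(w))
E
python3 - <<'E'
from h import *
st(); snap('wrist','wristk'); key(); snap('scene'); key('scene')
E
```

```text
t 32.9 pos [0.5169 0.4118 0.2487] rpy [-1.7999e+02  3.0000e-02 -1.5790e+02] F [-1.  -0.8 -0.4] w 0.0753 q [ 0.59  0.34  1.04 -0.    1.77 -1.37]
bar 1607 z 0.1356 [514.1 412.8] [65.3 13. ] 21.9
block 3707 0.0698 [514.3 413.6] [70.5 70.4] -7.9
collar 407 0.0749 [508.8 427.8] [38.6 12. ] 21.2
collar 452 0.075 [519.8 399.4] [39.7 13.2] 21.8
bar 173 z 0.1369 [515.5 412.9] [63.7 13.5] 21.3
block 510 0.0697 [515.3 413.6] [72.7 70.9] -8.1
collar 138 0.0757 [514.7 402.6] [62.5 36. ] 33.5
```

View pics/wristk.png

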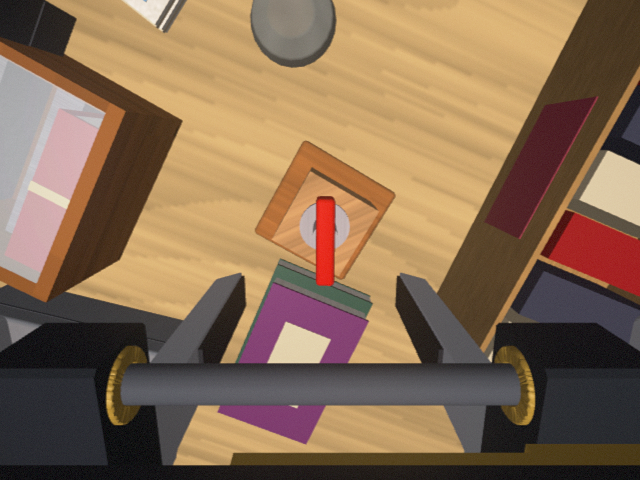

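The wrist view shows the red T bar at (325,240) on its pale block, aligned with the fingers. Descending to grip.

```bash
python3 -m handwheel '[[[0,0,0],[-0.052,0.024,-0.6],0.4],[[0,0,0],[0,0,-0.6],0.4],[[0,0,0],[0,0,-0.6],0.4],[[0,0,0],[0,0,-0.4],0.4],[[0,0,0],[0,0,-0.15],0.4]]' |tail -5
python3 -m handwheel '[[[0,0,0],[0,0,0],0.4],[[0,0,0],[0,0,0],0.4],[[0,0,0],[0,0,0],1],[[0,0,0],[0,0,0],1],[[0,0,0],[0,0,0],1]]' |tail -5
python3 -m handwheel '[[[0,0,0],[0,0,0],1],[[0,0,0],[0,0,0],1],[[0,0,0],[0,0,0],1],[[0,0,0],[0,0,0],1],[[0,0,0],[0,0,0],1]]' |tail -5
python3 -c "from h import *; st()"
```

```text
tool_pos: [0.513, 0.4128, 0.1276]
ee_rot: [-3.141, -0.005, -2.755]
wrist_force: [-0.5, 0.0, -0.8]
width: 0.0564
finger_force: 0.0
tool_pos: [0.5145, 0.4147, 0.1317]
ee_rot: [3.141, 0.002, -2.754]
wrist_force: [0.3, -0.3, -0.2]
width: 0.0356
finger_force: 0.0
tool_pos: [0.5142, 0.4144, 0.1307]
ee_rot: [3.141, 0.0, -2.754]
wrist_force: [-0.2, 1.0, 1.8]
width: 0.019
finger_force: 30.0
t 34.5 pos [0.5142 0.4144 0.1307] rpy [ 1.7999e+02  1.0000e-02 -1.5779e+02] F [-0.2  1.   1.8] w 0.019 q [ 0.59  0.37  1.23  0.    1.54 -1.37]
```

```bash
python3 -m handwheel '[[[0,0,0],[0,0,0],1],[[0,0,0],[0,0,0],1],[[0,0,0],[0,0,0],1]]' |tail -3
python3 - <<'E'
from h import *
st(); ims=[]
for n in('scene','side','wrist'):
    p,d,K,T=snap(n); u,v=map(int,proj([.5143,.4135,.12],K,T)); print(n,u,v)
    u0=min(max(u-50,0),540); v0=min(max(v-60,0),360)
    ims.append(cv2.resize(p[v0:v0+120,u0:u0+100,::-1],(265,318)))
cv2.imwrite('pics/grip.png',np.hstack(ims))
E
```

```text
wrist_force: [0.1, 0.3, 1.1]
width: 0.0186
finger_force: 30.0
t 34.8 pos [0.5141 0.4144 0.1307] rpy [ 1.7999e+02  1.0000e-02 -1.5780e+02] F [0.1 0.3 1.1] w 0.0186 q [ 0.59  0.37  1.23  0.    1.54 -1.37]
scene 490 281
side 404 165
wrist 321 304
```

View pics/grip.png

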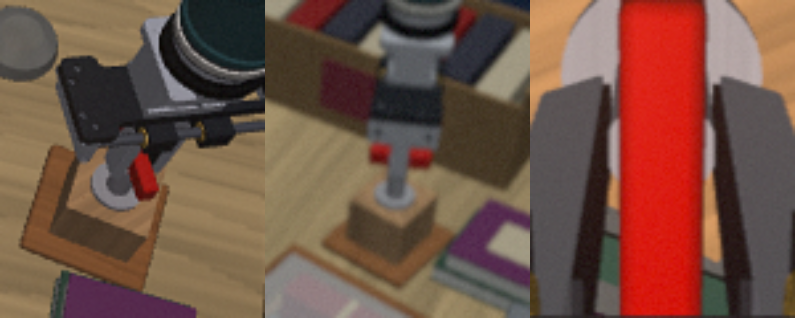

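The crops show the key upright in the block. A width of 19 mm means the fingertips have clamped the 20 mm shank below the bar. I'll regrip 12 mm higher, on the bar only.

```bash
python3 -m handwheel '[[[0,0,0],[0,0,0],0.5],[[0,0,0],[0,0,0],0.5],[[0,0,0],[0,0,0],0.5],[[0,0,0],[0,-0.02,0.24],0.5],[[0,0,0],[0,0,0],0.5]]' |tail -5
python3 -m handwheel '[[[0,0,0],[0,0,0],0.7],[[0,0,0],[0,0,0],1],[[0,0,0],[0,0,0],1],[[0,0,0],[0,0,0],1],[[0,0,0],[0,0,0],1]]' |tail -5
python3 -m handwheel '[[[0,0,0],[0,0,0],1],[[0,0,0],[0,0,0],1],[[0,0,0],[0,0,0],1]]' |tail -5
python3 -c "from h import *; st(); snap('wrist'); key()"
```

```text
tool_pos: [0.515, 0.4138, 0.145]
ee_rot: [3.141, 0.004, -2.754]
wrist_force: [0.5, -0.9, 1.4]
width: 0.0466
finger_force: 0.0
tool_pos: [0.5139, 0.4134, 0.1423]
ee_rot: [3.141, -0.001, -2.754]
wrist_force: [-0.0, -0.1, -2.0]
width: 0.0136
finger_force: 29.9
tool_pos: [0.514, 0.4133, 0.1422]
ee_rot: [-3.141, -0.001, -2.754]
wrist_force: [-0.6, -0.4, -1.0]
width: 0.0136
finger_force: 29.9
t 36.25 pos [0.514  0.4133 0.1422] rpy [-1.7999e+02 -4.0000e-02 -1.5780e+02] F [-0.6 -0.4 -1. ] w 0.0136 q [ 0.59  0.36  1.22  0.    1.56 -1.37]
bar 3888 z 0.1356 [512.9 411.2] [62.4 13.8] 22.3
block 5982 0.0698 [514.5 413.5] [70.7 70.3] -7.9
collar 628 0.0752 [502.3 423.8] [27.4 12.7] 24.6
collar 580 0.0749 [513.9 395.3] [26.3 11.7] 18.4
```

```bash
python3 -m handwheel '[[[0,0,0],[0,0,0.3],1],[[0,0,0],[0,0,0.6],1],[[0,0,0],[0,0,0.8],1],[[0,0,0],[0,0,0.8],1],[[0,0,0],[0,0,0.4],1]]' |tail -5
python3 -m handwheel '[[[0,0,-0.0618],[-0.1825,-0.736,0],1],[[0,0,-0.0618],[-0.1825,-0.736,0],1],[[0,0,-0.0618],[-0.1825,-0.736,0],1],[[0,0,-0.0618],[-0.1825,-0.736,0],1],[[0,0,-0.0618],[-0.1825,-0.736,0],1]]' >/dev/null
python3 -m handwheel '[[[0,0,-0.0618],[-0.1825,-0.736,0],1],[[0,0,-0.0618],[-0.1825,-0.736,0],1],[[0,0,-0.0618],[-0.1825,-0.736,0],1],[[0,0,0],[0,0,0],1],[[0,0,0],[0,0,0],1]]' >/dev/null
python3 -m handwheel '[[[0,0,0],[0,0,0],1],[[0,0,0],[0,0,0],1]]' >/dev/null
python3 - <<'E'
from h import *
st(); lidz()
p,d,K,T=snap('wrist','wristl')
# key parts in tool frame
P=cloud(d,K,np.array(robot.calibration('wrist')['hand_eye'])); h=cv2.cvtColor(p,cv2.COLOR_RGB2HSV)
m=((h[...,0]<6)|(h[...,0]>174))&(h[...,1]>150)&(abs(P[...,2]-.007)<.012)&(abs(P[...,0])<.06)&(abs(P[...,1])<.03); w=P[m]; print('bar tool',m.sum(),np.percentile(w,[1,50,99],axis=0).round(4).tolist())
m=(abs(P[...,2]-.0672)<.003)&(np.hypot(P[...,0],P[...,1])<.03); w=P[m]; print('collar tool',m.sum(),np.percentile(w,[1,50,99],axis=0).round(4).tolist())
E
```

```text
tool_pos: [0.5148, 0.4138, 0.2942]
ee_rot: [3.14, 0.008, -2.754]
wrist_force: [0.8, 0.9, -1.6]
width: 0.0137
finger_force: 29.9
t 38.0 pos [0.4413 0.1199 0.2878] rpy [179.98  -0.   157.82] F [ 0.8  0.5 -1.7] w 0.0142 q [ 0.14 -0.12  1.47  0.    1.8  -1.04]
scene lid z [np.float64(0.1172), np.float64(0.118), np.float64(0.1174), np.float64(0.1174), np.float64(0.1172)]
side lid z [np.float64(0.1156), np.float64(0.1173), np.float64(0.1159), np.float64(0.1167), np.float64(0.1167)]
bar tool 3812 [[-0.0286, -0.0087, 0.0056], [0.0039, -0.0021, 0.0074], [0.0312, 0.0047, 0.016]]
collar tool 1225 [[-0.0067, -0.0227, 0.0657], [0.0038, 0.0081, 0.0671], [0.0173, 0.0197, 0.0687]]
```

View pics/wristl.png

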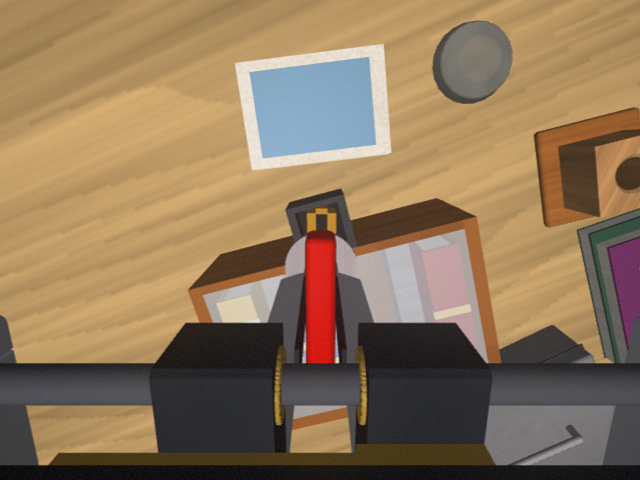

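The wrist view shows the key's collar at (320,260) hanging over the brass barrel at (321,218), in line with the slot. The empty block is at (630,170). Lowering gently now.

```bash
python3 -m handwheel '[[[0,0,0],[0,-0.02,-0.3],1],[[0,0,0],[0,0,-0.3],1],[[0,0,0],[0,0,-0.15],1],[[0,0,0],[0,0,0],1],[[0,0,0],[0,0,0],1]]' |tail -5
python3 -m handwheel '[[[0,0,0],[0,0,-0.08],1],[[0,0,0],[0,0,-0.08],1],[[0,0,0],[0,0,-0.06],1],[[0,0,0],[0,0,0],1]]' |tail -5
python3 -c "from h import *; st()"
```

```text
tool_pos: [0.4411, 0.118, 0.25]
ee_rot: [-3.142, -0.0, 2.753]
wrist_force: [-0.3, 1.0, -0.7]
width: 0.0135
finger_force: 30.0
tool_pos: [0.4409, 0.1179, 0.2385]
ee_rot: [-3.141, -0.001, 2.752]
wrist_force: [-0.1, -1.0, -1.7]
width: 0.0141
finger_force: 30.0
t 39.05 pos [0.4409 0.1179 0.2385] rpy [-1.7998e+02 -5.0000e-02  1.5770e+02] F [-0.1 -1.  -1.7] w 0.0141 q [ 0.14 -0.12  1.56  0.    1.7  -1.04]
```

```bash
python3 -m handwheel '[[[0,0,0],[0,0.01,-0.08],1],[[0,0,0],[0,0,-0.08],1],[[0,0,0],[0,0,0],1]]' |tail -5
python3 -m handwheel '[[[0,0,0],[0,0,-0.07],1],[[0,0,0],[0,0,-0.06],1],[[0,0,0],[0,0,0],1]]' |tail -5
python3 -c "from h import *; st()"
```

```text
tool_pos: [0.4407, 0.1184, 0.2302]
ee_rot: [-3.141, -0.001, 2.753]
wrist_force: [0.1, -0.2, -0.6]
width: 0.0138
finger_force: 30.0
tool_pos: [0.441, 0.1185, 0.2243]
ee_rot: [-3.142, -0.0, 2.753]
wrist_force: [0.3, -0.5, -0.9]
width: 0.0139
finger_force: 30.0
t 39.65 pos [0.441  0.1185 0.2243] rpy [-1.8000e+02 -2.0000e-02  1.5771e+02] F [ 0.3 -0.5 -0.9] w 0.0139 q [ 0.14 -0.12  1.59  0.    1.67 -1.04]
```

```bash
python3 -m handwheel '[[[0,0,0],[0,0,-0.03],1],[[0,0,0],[0,0,-0.03],1],[[0,0,0],[0,0,0],1],[[0,0,0],[0,0,0],1]]' |tail -5
python3 -c "from h import *; st()"
```

```text
tool_pos: [0.4414, 0.1185, 0.2238]
ee_rot: [3.14, 0.002, 2.753]
wrist_force: [-1.6, -0.1, 6.4]
width: 0.0136
finger_force: 30.0
t 40.05 pos [0.4414 0.1185 0.2238] rpy [1.7992e+02 1.3000e-01 1.5771e+02] F [-1.6 -0.1  6.4] w 0.0136 q [ 0.14 -0.12  1.59  0.    1.67 -1.04]
```

```bash
python3 -m handwheel '[[[0,0,-0.08],[0,0,0],1],[[0,0,-0.08],[0,0,0],1],[[0,0,-0.08],[0,0,0],1],[[0,0,-0.08],[0,0,0],1],[[0,0,-0.08],[0,0,0],1]]' |tail -5
python3 -m handwheel '[[[0,0,-0.08],[0,0,0],1],[[0,0,-0.08],[0,0,0],1],[[0,0,-0.08],[0,0,0],1],[[0,0,-0.08],[0,0,0],1],[[0,0,0],[0,0,0],1]]' |tail -5
python3 -c "from h import *; st(); print(robot.get_obs()['wrist_torque'])"
```

```text
tool_pos: [0.4421, 0.1193, 0.2239]
ee_rot: [3.136, 0.001, 2.12]
wrist_force: [-0.8, 1.1, 5.8]
width: 0.0135
finger_force: 30.0
tool_pos: [0.4418, 0.1191, 0.2239]
ee_rot: [3.138, -0.002, 1.62]
wrist_force: [-0.8, 1.3, 5.8]
width: 0.0139
finger_force: 30.0
t 41.05 pos [0.4418 0.1191 0.2239] rpy [ 1.7977e+02 -9.0000e-02  9.2840e+01] F [-0.8  1.3  5.8] w 0.0139 q [ 0.14 -0.12  1.59  0.    1.67  0.09]
[0.23613403 0.2511783  0.1398594 ]
```

```bash
python3 -m handwheel '[[[0,0,-0.07],[0,0,0],1],[[0,0,-0.07],[0,0,0],1],[[0,0,-0.06],[0,0,0],1],[[0,0,0],[0,0,0],1]]' |tail -5
python3 -c "from h import *; st(); print(robot.get_obs()['wrist_torque'])"
python3 -m handwheel '[[[0,0,-0.05],[0,0,0],1],[[0,0,-0.04],[0,0,0],1],[[0,0,0],[0,0,0],1]]' |tail -5
python3 -c "from h import *; st(); print(robot.get_obs()['wrist_torque'])"
```

```text
tool_pos: [0.4416, 0.1191, 0.2239]
ee_rot: [3.139, -0.003, 1.307]
wrist_force: [-0.9, 0.8, 5.4]
width: 0.0137
finger_force: 30.0
t 41.45 pos [0.4416 0.1191 0.2239] rpy [ 1.7984e+02 -1.4000e-01  7.4870e+01] F [-0.9  0.8  5.4] w 0.0137 q [ 0.14 -0.12  1.59  0.    1.67  0.4 ]
[0.27816516 0.39804397 0.11918907]
tool_pos: [0.4416, 0.1191, 0.2239]
ee_rot: [3.139, -0.003, 1.166]
wrist_force: [-1.7, 1.3, 6.3]
width: 0.0138
finger_force: 30.0
t 41.75 pos [0.4416 0.1191 0.2239] rpy [ 1.7987e+02 -1.6000e-01  6.6800e+01] F [-1.7  1.3  6.3] w 0.0138 q [ 0.14 -0.12  1.59  0.    1.67  0.54]
[0.2764554  0.43020713 0.17617507]
```

```bash
python3 -m handwheel '[[[0,0,-0.04],[0,0,0],1],[[0,0,-0.04],[0,0,0],1],[[0,0,0],[0,0,0],1]]' >/dev/null
python3 -c "from h import *; st(); print(robot.get_obs()['wrist_torque'])"
python3 -m handwheel '[[[0,0,-0.04],[0,0,0],1],[[0,0,0],[0,0,0],1]]' >/dev/null
python3 -c "from h import *; st(); print(robot.get_obs()['wrist_torque']); p,d,K,T=snap('wrist','wristt')"
```

```text
t 42.05 pos [0.4419 0.1192 0.2239] rpy [179.86  -0.21  59.67] F [0.1 0.5 5.7] w 0.0141 q [ 0.14 -0.12  1.59  0.    1.67  0.67]
[0.2678205  0.26444523 0.56396193]
t 42.25 pos [0.4419 0.119  0.2239] rpy [179.84  -0.19  56.08] F [-0.4  0.5  6.1] w 0.0144 q [ 0.14 -0.12  1.59  0.    1.67  0.73]
[0.16709274 0.25852087 0.67258993]
```

```bash
python3 -m handwheel '[[[0,0,0],[0,0,0],1],[[0,0,0],[0,0,0],1],[[0,0,0.06],[0,0,0.06],1],[[0,0,0],[0,0,0.1],1],[[0,0,0],[0,0,0.2],1]]' |tail -5
python3 -m handwheel '[[[0,0,0],[0,0,0.3],1],[[0,0,0],[0,0,0.5],1],[[0,0,0],[0.6,0.8,0.5],1],[[0,0,0],[0.6,0.8,0],1],[[0,0,0],[0,0,0],1]]' |tail -5
python3 -m handwheel '[[[0,0,0],[0,0,0],1],[[0,0,0],[0,0,0],1]]' >/dev/null
python3 - <<'E'
from h import *
st(); lidz()
for n in('scene','side','wrist'):
    p,d,K,T=snap(n); print(n,proj([.4413,.1189,.119],K,T)); 
    if n!='side':
        W=cloud(d,K,T); h=cv2.cvtColor(p,cv2.COLOR_RGB2HSV)
        m=(h[...,0]>14)&(h[...,0]<30)&(h[...,1]>140)&(h[...,2]>100)&(abs(W[...,2]-.119)<.008)&(np.hypot(W[...,0]-.4413,W[...,1]-.1189)<.03)
        if m.sum()>10: print(m.sum(),rect(W[m]))
    if n=='scene':
        for w in clusters(W,.064,.0735,(.44,.6),(.33,.5),200): print('block',len(w),*rect(w))
    else: key(n) if n=='wrist' and 0 else None
    u,v=map(int,proj([.4413,.1189,.119],K,T)); 
    if 0<u<640 and 0<v<480: 
        u0=max(0,min(u-40,560)); v0=max(0,min(v-40,400)); cv2.imwrite('pics/lk_'+n+'.png',cv2.resize(p[v0:v0+80,u0:u0+80,::-1],(400,400),interpolation=cv2.INTER_CUBIC))
E
ls pics
```

```text
tool_pos: [0.4416, 0.1181, 0.2368]
ee_rot: [-3.141, 0.002, 1.07]
wrist_force: [9.0, -0.4, -14.8]
width: 0.0139
finger_force: 30.1
tool_pos: [0.5003, 0.1976, 0.3005]
ee_rot: [-3.139, -0.0, 1.073]
wrist_force: [0.3, -0.8, -2.2]
width: 0.0136
finger_force: 30.0
t 43.5 pos [0.4975 0.1937 0.3027] rpy [1.7997e+02 1.0000e-02 6.1330e+01] F [ 0.7  0.  -1.5] w 0.0136 q [ 0.27  0.05  1.27 -0.    1.82  0.77]
scene lid z [np.float64(0.6705), np.float64(0.6291), np.float64(0.1447), np.float64(0.1319), np.float64(0.1226)]
side lid z [np.float64(0.1285), np.float64(0.1548), np.float64(0.1418), np.float64(0.1301), np.float64(0.1216)]
scene [365.66132745 223.276774  ]
block 768 [515.  413.7] [73.9 70.7] -7.1
side [325.01726124 219.47367264]
wrist [305.79671576 316.98377558]
c1.png
grip.png
lk_scene.png
lk_side.png
lk_wrist.png
lock1.png
scene.png
scene2.png
scene3.png
scene4.png
scene5.png
side.png
side2.png
side3.png
side4.png
side5.png
wrist.png
wrist2.png
wrist3.png
wrist4.png
wrist5.png
wristk.png
wristl.png
wristt.png
```

The lid rose with the key during the draw-out. Looking at how things stand.

```bash
python3 - <<'E'
from h import *
a=load('side')[0][130:300,280:460,::-1]; b=load('wrist')[0][:,:,::-1]
cv2.imwrite('pics/open.png',np.hstack([cv2.resize(a,(400,378)),cv2.resize(b[100:480,120:520],(398,378))]))
E
```

```text
(no output)
```

View pics/open.png

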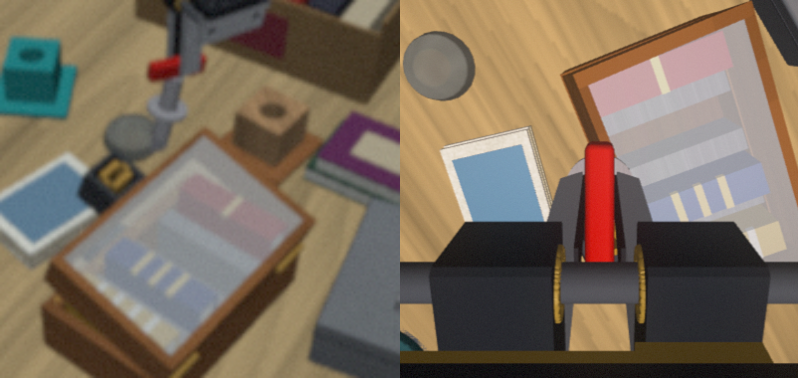

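The left crop shows the key free in the gripper, with the lid lifted about 0.3 rad and the brass barrel visible. The draw-out friction lifted it. I'll park the key first, then shut the lid again and check the barrel.

```bash
python3 - <<'E'
from h import *
p,d,K,T=load('wrist'); P=cloud(d,K,np.array(robot.calibration('wrist')['hand_eye'])); h=cv2.cvtColor(p,cv2.COLOR_RGB2HSV)
m=((h[...,0]<6)|(h[...,0]>174))&(h[...,1]>150)&(abs(P[...,2]-.007)<.03)&(abs(P[...,0])<.06)&(abs(P[...,1])<.03); w=P[m]; print('bar',m.sum(),np.percentile(w,[1,50,99],axis=0).round(4).tolist())
f=np.polyfit(w[:,0],w[:,2],1); print('bar z slope vs x',f)
m=(abs(P[...,2]-.067)<.008)&(P[...,0]>.003)&(abs(P[...,1]+.0018)<.03)&(P[...,0]<.035); w=P[m]; print('collar',m.sum(),np.percentile(w,[1,50,99,99.9],axis=0).round(4).tolist(),np.polyfit(w[:,0],w[:,2],1))
E
python3 -m handwheel '[[[0,0,0],[0,0.3,0.2],1],[[0,0,0],[0,0.9,0],1],[[0,0,0],[0.1,0.9,0],1],[[0,0,0],[0.1,0.9,0],1],[[0,0,0],[0.1,0.9,0],1]]' >/dev/null
python3 -m handwheel '[[[0,0,0],[0.05,0.5,0],1],[[0,0,0],[0,0,0],1],[[0,0,0],[0,0,0],1],[[0,0,0],[0,0,0],1]]' >/dev/null
python3 -c "from h import *; st()"
```

```text
bar 3501 [[-0.0289, -0.0064, 0.0038], [-0.0019, 0.0002, 0.0093], [0.024, 0.0071, 0.0176]]
bar z slope vs x [0.1978602 0.0098229]
t 44.65 pos [0.5156 0.4129 0.3126] rpy [ 1.7996e+02 -1.0000e-02  6.1320e+01] F [-0.1 -0.2 -1.5] w 0.014 q [ 0.59  0.35  0.9  -0.    1.89  1.09]Traceback (most recent call last):
  File "<stdin>", line 5, in <module>
    return _quantile_unchecked(
        a, q, axis, out, overwrite_input, method, keepdims, weights)
    return _ureduce(a,
                    func=_quantile_ureduce_func,
    ...<5 lines>...
                    overwrite_input=overwrite_input,
                    method=method)
    r = func(a, **kwargs)
    result = _quantile(arr,
                       quantiles=q,
    ...<2 lines>...
                       out=out,
                       weights=wgt)
    slices_having_nans = np.isnan(arr[-1, ...])
                                  ~~~^^^^^^^^^
IndexError: index -1 is out of bounds for axis 0 with size 0
```

```bash
cat >> h.py <<'E'
def keyaxis():
    o=robot.get_obs(); t=o['tool_pos']
    for n in('scene','side'):
        p,d,K,T=snap(n); W=cloud(d,K,T); h=cv2.cvtColor(p,cv2.COLOR_RGB2HSV)
        near=(np.hypot(W[...,0]-t[0],W[...,1]-t[1])<.07)
        red=((h[...,0]<6)|(h[...,0]>174))&(h[...,1]>140)&near&(abs(W[...,2]-t[2])<.05)
        w=W[red]; c=w.mean(0); u,s,v=np.linalg.svd(w-c); print(n,'bar',red.sum(),(c-t).round(4),'dir',v[0].round(3))
        for dz in(-.105,-.095,-.085,-.075,-.065,-.055,-.045,-.035):
            m=near&(abs(W[...,2]-t[2]-dz)<.005)&(h[...,1]<90); 
            if m.sum()>6: print('   ',dz,m.sum(),(W[m].mean(0)-t).round(4),(np.ptp(W[m][:,:2],axis=0)*1e3).round(0))
E
python3 -c "from h import *; keyaxis()"
```

```text
scene bar 11 [ 0.0133  0.0098 -0.0272] dir [ 0.403  0.911 -0.084]
    -0.105 16 [-0.0053 -0.0262 -0.1035] [16. 18.]
    -0.095 27 [-0.0034 -0.0254 -0.0954] [15. 16.]
    -0.075 34 [ 0.001  -0.0068 -0.0711] [30. 43.]
    -0.065 233 [-0.0032 -0.0215 -0.0657] [44. 43.]
    -0.055 30 [-0.0002 -0.0183 -0.055 ] [14. 16.]
    -0.045 37 [ 0.0003 -0.017  -0.0452] [17. 18.]
    -0.035 39 [ 0.0013 -0.0158 -0.0349] [13. 17.]
side bar 102 [-0.0082 -0.0222 -0.01  ] dir [-0.491 -0.853  0.179]
    -0.105 15 [-0.0103 -0.0269 -0.1041] [18. 12.]
    -0.095 25 [-0.0087 -0.0272 -0.0949] [20. 12.]
    -0.085 26 [-0.0077 -0.0253 -0.085 ] [20. 15.]
    -0.075 15 [-0.0015 -0.0198 -0.0743] [23. 35.]
    -0.065 101 [-0.0068 -0.0234 -0.0651] [43. 36.]
    -0.055 30 [-0.0056 -0.0198 -0.0554] [20. 15.]
    -0.045 29 [-0.0052 -0.0179 -0.0452] [18. 12.]
    -0.035 29 [-0.0032 -0.0168 -0.0348] [19. 13.]
```

```bash
python3 -m handwheel '[[[0.049,-0.027,0],[0,0,0],1],[[0.049,-0.027,0],[0,0,0],1],[[0,0,0],[0,0,0],1],[[0,0,0],[0,0,0],1]]' |tail -5
python3 -c "from h import *; st(); keyaxis()"
```

```text
tool_pos: [0.5154, 0.413, 0.3129]
ee_rot: [3.14, -0.175, 1.07]
wrist_force: [0.1, 0.6, -1.6]
width: 0.0137
finger_force: 30.0
t 45.15 pos [0.5154 0.413  0.3129] rpy [179.91 -10.04  61.33] F [ 0.1  0.6 -1.6] w 0.0137 q [0.55 0.22 1.07 0.09 1.7  1.07]
scene bar 80 [ 0.0131  0.0151 -0.0145] dir [0.218 0.841 0.495]
    -0.105 21 [ 0.0053 -0.0082 -0.1033] [12. 17.]
    -0.095 23 [ 0.0055 -0.0099 -0.096 ] [10. 14.]
    -0.075 54 [ 0.0088 -0.008  -0.071 ] [43. 43.]
    -0.065 223 [ 0.0023 -0.0081 -0.0679] [44. 43.]
    -0.055 34 [ 0.005  -0.0081 -0.0551] [12. 19.]
    -0.045 38 [ 0.005  -0.0085 -0.0445] [12. 17.]
    -0.035 32 [ 0.0048 -0.0088 -0.0351] [12. 18.]
side bar 102 [-0.0052 -0.0173 -0.014 ] dir [-0.483 -0.876  0.005]
    -0.105 19 [-0.0016 -0.0109 -0.1036] [19. 13.]
    -0.095 20 [ 0.0004 -0.0108 -0.095 ] [16. 15.]
    -0.085 19 [ 0.0006 -0.0118 -0.0864] [17. 10.]
    -0.075 29 [ 0.0026 -0.0151 -0.0717] [41. 26.]
    -0.065 103 [-0.0006 -0.0084 -0.0674] [42. 42.]
    -0.055 27 [ 0.     -0.011  -0.0546] [17. 13.]
    -0.045 25 [ 0.0015 -0.01   -0.0446] [18. 15.]
    -0.035 26 [ 0.0008 -0.0091 -0.0351] [21. 29.]
```

```bash
python3 -m handwheel '[[[0,0,0],[0.014,0.112,-0.5],1],[[0,0,0],[0,0,-0.6],1],[[0,0,0],[0,0,-0.6],1],[[0,0,0],[0,0,-0.36],1],[[0,0,0],[0,0,0],1]]' |tail -5
python3 -m handwheel '[[[0,0,0],[0,0,-0.2],1],[[0,0,0],[0,0,-0.2],1],[[0,0,0],[0,0,-0.1],1],[[0,0,0],[0,0,0],1]]' |tail -5
python3 -c "from h import *; st(); keyaxis()"
```

```text
tool_pos: [0.5149, 0.4194, 0.2041]
ee_rot: [-3.139, -0.168, 1.072]
wrist_force: [0.5, -0.5, -2.4]
width: 0.0137
finger_force: 30.0
tool_pos: [0.5159, 0.4197, 0.1832]
ee_rot: [3.141, -0.175, 1.072]
wrist_force: [-0.3, -0.0, -1.9]
width: 0.0138
finger_force: 30.0
t 46.15 pos [0.5159 0.4197 0.1832] rpy [179.98 -10.    61.41] F [-0.3 -0.  -1.9] w 0.0138 q [0.56 0.24 1.3  0.09 1.45 1.05]
scene bar 59 [ 0.0127  0.0165 -0.0124] dir [ 0.526 -0.071 -0.848]
    -0.105 15 [ 0.0018 -0.0101 -0.1045] [38. 18.]
    -0.095 10 [ 0.0061 -0.0096 -0.0969] [ 9. 14.]
    -0.075 53 [ 0.0059 -0.0062 -0.0714] [36. 41.]
    -0.065 146 [ 0.0044 -0.0095 -0.0675] [39. 43.]
    -0.055 24 [ 0.004  -0.0094 -0.0556] [13. 16.]
    -0.045 23 [ 0.0058 -0.0084 -0.0453] [11. 16.]
side bar 93 [-0.0075 -0.0189 -0.0124] dir [-0.506 -0.863 -0.004]
    -0.105 14 [-0.0023 -0.013  -0.1047] [18. 22.]
    -0.095 16 [ 0.0005 -0.0113 -0.0957] [15. 17.]
    -0.085 15 [ 0.0006 -0.0122 -0.0865] [16. 14.]
    -0.075 18 [-0.0007 -0.0122 -0.0719] [41. 45.]
    -0.065 95 [-0.0001 -0.0104 -0.0667] [42. 42.]
    -0.055 22 [-0.0014 -0.0106 -0.0548] [20.  9.]
    -0.045 17 [ 0.0012 -0.0114 -0.0447] [15. 12.]
    -0.035 22 [ 0.0018 -0.0103 -0.0353] [16. 17.]
```

```bash
python3 -m handwheel '[[[0,0,0],[0,0,-0.25],1],[[0,0,0],[0,0,-0.25],1],[[0,0,0],[0,0,-0.2],1],[[0,0,0],[0,0,-0.06],1],[[0,0,0],[0,0,0],1]]' |tail -5
python3 -m handwheel '[[[0,0,0],[0,0,-0.05],1],[[0,0,0],[0,0,0],1]]' |tail -5
```

```text
tool_pos: [0.5158, 0.4196, 0.145]
ee_rot: [3.141, -0.175, 1.072]
wrist_force: [-0.2, -0.1, -1.8]
width: 0.0137
finger_force: 30.0
tool_pos: [0.5165, 0.42, 0.1439]
ee_rot: [3.14, -0.177, 1.072]
wrist_force: [1.1, 0.5, -0.9]
width: 0.0137
finger_force: 30.0
```

```bash
python3 -m handwheel '[[[0,0,0],[0,0,0],0.5],[[0,0,0],[0,0,0],0.5],[[0,0,0],[0,0,0],0.5],[[0,0,0],[0,0,0],0.5],[[0,0,0],[0,0,0.4],0.5]]' |tail -5
python3 -m handwheel '[[[0,0,0],[0,0,0.8],0.5],[[-0.049,0.027,0],[0,0,0.8],0.5],[[-0.049,0.027,0],[0,0,0.8],0.5],[[0,0,0],[-0.5,-0.5,0.3],0.5],[[0,0,0],[-0.5,-0.5,0],0.5]]' |tail -5
python3 -m handwheel '[[[0,0,0],[0,0,0],0.5],[[0,0,0],[0,0,0],0.5]]' >/dev/null
python3 - <<'E'
from h import *
st(); lidz()
for n in('scene','wrist'):
    snap(n); key(n)
p,d,K,T=load('wrist'); cv2.imwrite('pics/wp.png',p[:,:,::-1]); print(proj([.44,.12,.13],K,T))
E
```

```text
tool_pos: [0.5144, 0.4187, 0.1597]
ee_rot: [-3.139, -0.169, 1.071]
wrist_force: [0.5, 0.3, 0.5]
width: 0.0467
finger_force: 0.0
tool_pos: [0.4683, 0.3716, 0.3001]
ee_rot: [3.14, -0.003, 1.073]
wrist_force: [-1.0, 0.5, 0.3]
width: 0.047
finger_force: 0.0
t 48.15 pos [0.466  0.3698 0.2988] rpy [ 1.7997e+02 -6.0000e-02  6.1400e+01] F [-0.2 -0.1  0.4] w 0.0469 q [0.58 0.19 1.13 0.   1.83 1.07]
scene lid z [np.float64(nan), np.float64(0.1568), np.float64(0.1444), np.float64(0.1324), np.float64(0.1231)]
side lid z [np.float64(0.1226), np.float64(0.1538), np.float64(0.1428), np.float64(0.1308), np.float64(0.1212)]
bar 187 z 0.137 [515.2 413.9] [64.5 14. ] 62.5
block 484 0.0695 [515.7 413.5] [71.2 70.5] -7.9
collar 160 0.0757 [516.6 414. ] [67.4 40.2] 61.2
bar 1328 z 0.1356 [513.9 414.1] [64.3 13.4] 61.4
block 3040 0.0699 [514.6 413. ] [70.2 70.1] 82.1
collar 499 0.075 [502.1 420.1] [41.2 16.4] 62.0
collar 263 0.075 [528.8 405.5] [35.6  9.6] 60.4
[415.43732972 451.07251467]
  return _methods._mean(a, axis=axis, dtype=dtype,
  ret = ret.dtype.type(ret / rcount)
```

The key is parked upright in its block (bar top 0.136, centred on the hole). Now I'll press the lid shut with closed fingers.

```bash
python3 -m handwheel '[[[0,0,0],[-0.073,-0.714,0],0.7],[[0,0,0],[-0.073,-0.714,0],1],[[0,0,0],[-0.073,-0.714,0],1],[[0,0,0],[-0.073,-0.714,-0.1],1],[[0,0,0],[-0.073,-0.714,-0.1],1]]' >/dev/null
python3 -m handwheel '[[[0,0,0],[-0.073,-0.714,-0.1],1],[[0,0,0],[-0.073,-0.714,-0.1],1],[[0,0,0],[0,0,0],1],[[0,0,0],[0,0,0],1]]' |tail -5
python3 -m handwheel '[[[0,0,0],[0,0,-0.4],1],[[0,0,0],[0,0,-0.3],1],[[0,0,0],[0,0,-0.3],1],[[0,0,0],[0,0,-0.3],1],[[0,0,0],[0,0,-0.3],1]]' |tail -5
python3 -c "from h import *; st(); lidz()"
```

```text
tool_pos: [0.441, 0.1197, 0.2786]
ee_rot: [-3.142, -0.001, 1.07]
wrist_force: [-1.0, -0.6, 0.4]
width: 0.0005
finger_force: 0.0
tool_pos: [0.44, 0.1206, 0.1974]
ee_rot: [-3.14, 0.001, 1.073]
wrist_force: [-3.4, 0.7, 5.0]
width: 0.0001
finger_force: 1.9
t 49.75 pos [0.44   0.1206 0.1974] rpy [-1.7991e+02  3.0000e-02  6.1460e+01] F [-3.4  0.7  5. ] w 0.0001 q [ 0.14 -0.11  1.63  0.    1.62  0.64]
scene lid z [np.float64(nan), np.float64(0.1521), np.float64(0.1412), np.float64(0.1302), np.float64(0.122)]
side lid z [np.float64(0.1194), np.float64(0.1478), np.float64(0.1368), np.float64(0.1287), np.float64(0.12)]
  return _methods._mean(a, axis=axis, dtype=dtype,
  ret = ret.dtype.type(ret / rcount)
```

Contact made at about 5 N; continuing down to a TCP height of about 0.14.

```bash
python3 -m handwheel '[[[0,0,0],[0,0,-0.25],1],[[0,0,0],[0,0,-0.25],1],[[0,0,0],[0,0,-0.25],1],[[0,0,0],[0,0,-0.15],1],[[0,0,0],[0,0,-0.1],1]]' |tail -5
python3 -m handwheel '[[[0,0,0],[0,0,-0.08],1],[[0,0,0],[0,0,-0.08],1],[[0,0,0],[0,0,0],1]]' |tail -5
python3 -c "from h import *; st(); lidz()"
```

```text
tool_pos: [0.4402, 0.1198, 0.1471]
ee_rot: [-3.141, 0.001, 1.072]
wrist_force: [-1.7, 1.2, 2.0]
width: 0.0004
finger_force: 0.7
tool_pos: [0.4409, 0.1199, 0.1431]
ee_rot: [3.14, -0.001, 1.072]
wrist_force: [-6.0, -0.4, 12.4]
width: 0.0002
finger_force: 6.1
t 50.65 pos [0.4409 0.1199 0.1431] rpy [ 1.7991e+02 -4.0000e-02  6.1400e+01] F [-6.  -0.4 12.4] w 0.0002 q [ 0.14 -0.09  1.72 -0.    1.51  0.64]
scene lid z [np.float64(0.1168), np.float64(0.1177), np.float64(0.1171), np.float64(0.1174), np.float64(0.1173)]
side lid z [np.float64(0.1165), np.float64(0.1162), np.float64(0.1161), np.float64(0.1169), np.float64(0.1163)]
```

```bash
python3 -m handwheel '[[[0,0,0],[0,0,0.3],1],[[0,0,0],[0,0,0.8],1],[[0,0,0],[-0.3,-0.5,0.7],1],[[0,0,0],[-0.3,-0.5,0],1],[[0,0,0],[0,0,0],1]]' |tail -5
python3 -m handwheel '[[[0,0,0],[0,0,0],1],[[0,0,0],[0,0,0],1]]' >/dev/null
python3 - <<'E'
from h import *
st(); lidz(); p,d,K,T=snap('wrist','wlock'); slot(); u=proj([.4413,.1189,.119],K,T); print(u)
u,v=map(int,u); u0,v0=max(0,min(u-80,480)),max(0,min(v-60,360)); cv2.imwrite('pics/lock2.png',cv2.resize(p[v0:v0+120,u0:u0+160,::-1],None,fx=4,fy=4,interpolation=cv2.INTER_CUBIC))
snap('scene'); key('scene')
E
```

```text
tool_pos: [0.4109, 0.0682, 0.2324]
ee_rot: [3.137, -0.001, 1.069]
wrist_force: [-0.1, 0.4, -0.5]
width: 0.0002
finger_force: 0.0
t 51.45 pos [0.4107 0.0703 0.2296] rpy [-1.7995e+02  1.0000e-02  6.1420e+01] F [-0.6 -0.2 -0.1] w 0.0006 q [ 0.03 -0.21  1.66  0.    1.7   0.53]
scene lid z [np.float64(0.1182), np.float64(0.1171), np.float64(0.1178), np.float64(0.1174), np.float64(0.1172)]
side lid z [np.float64(0.1169), np.float64(0.1154), np.float64(0.1169), np.float64(0.1166), np.float64(0.1167)]
brass 1149 0.1188 ctr [0.4411 0.1188] [441.  118.6] [35.9 24.9] 82.5
axis deg 82.1
[325.67539617 161.57828812]
bar 192 z 0.1367 [515.  414.2] [64.1 14.1] 61.4
block 482 0.0696 [514.6 413.6] [71.8 70.3] -7.5
collar 166 0.0758 [517.  411.3] [55.9 45.7] 49.1
```

View pics/lock2.png

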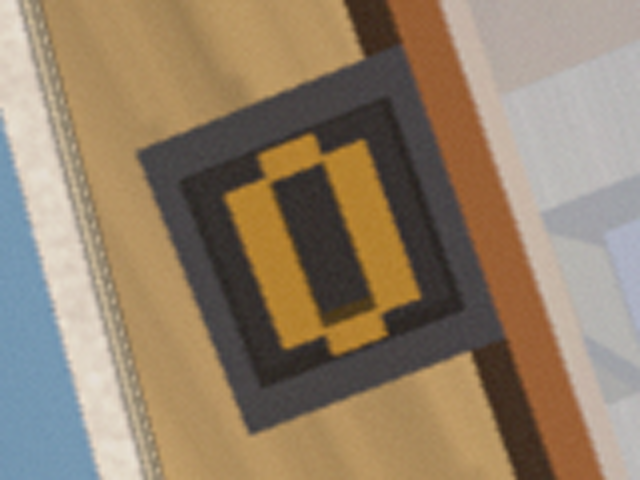

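The crop shows the slot across the housing, measured at 82.3° in the world. That puts the barrel at about 90°, its locked stop. The lid is flat at 0.117, the key stands in its block, and the gripper is free. Handing in.

```bash
python3 -c "
from h import *
print(robot.close_job()); st()"
```

```text
the job is handed in; nothing more can be done
None
the job is handed in; nothing more can be done
```

The job is handed in, with no verdict returned. Volumes one, three and four stand in pockets 1, 3 and 4 (volume two was absent), the lid is shut, the barrel is at its locked stop and the key is back in its block; drawing the key out lifted the lid about 0.3 rad, so I parked the key and pressed the lid shut again before handing in.

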